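Prop up the last rest and seat a last on it

ROBOT

A 6-joint arm with a two-finger parallel gripper is mounted at the origin on the work surface. World frame = base frame: x ahead of the robot, y to its left, z up, the work surface at z = 0. Lengths are in m, angles in degrees, forces in N, time in s.
With the tool pointing down it reaches from about 0.4 to 0.825 m from the base axis. Payload 7 kg.
Tool frame: the origin (TCP) lies at the very end of the fingers, on their centre line; the grasp point (between the pads) lies 19 mm behind it; x points along the fingers, z is the direction in which the jaws open and shut, and the axes are right-handed (so a half turn about x gives the same grasp; the last joint's range is limited). The gripper opens to 88 mm and grips with 3 to 60 N. Pads are 19 mm wide; open, the fingers measure 130 mm over their backs; the gripper's body (78 mm by 193 mm) begins 47 mm behind the grasp point.
Start: joints at [91.335, 20.546, 0.682, 0, -70.136, -16.507], TCP at [0.177, 0.651, 0.227] pointing down, gripper open.
Joint ranges: [-176.03, 176.03], [-82.01, 121.73], [-58.28, 71.71], [-173.87, 95.51], [-174.79, -0.11], [-173.66, 173.66]. Speed limits (degrees/s): [136.94, 136.94, 172.46, 180, 180, 180].

INTERFACE

Orientations are given as [roll, pitch, yaw] about the fixed x, y, z axes, in that order (R = Rz(yaw) Ry(pitch) Rx(roll)).
In Python, from plant import * gives the robot as it stands.
- The arm moves only by the tool arm_command, never from a script. Its argument "commands" is one flat list of numbers, 5 for each row, row after row: the shift along the tool's x, y, z in mm, then the turn about the tool's x in degrees, then the opening in per cent of the stroke, from 0 (shut) to 100 (fully open). A call has 1 to 5 rows; each row shifts and turns the pose as measured when the row begins, along the tool's axes as they then stand; what a row does not reach is not made up. A row lasts 1/8 s, in which the tool goes at most 62.5 mm and 10.7 degrees, less where a joint would pass 70% of its speed; a pose out of reach is approached as far as the arm can. A call is refused whole if a number of a shift passes 62.5 or a number of a turn 10.7, either way. A call with a gripper value outside its range is refused whole. The fingers move at their own pace and stop on an object; the grip force is fixed at half the most. Time passes only in rows, so rows that do not move let the fingers close. It gives the time, the measured TCP pose, the force and the opening at its end, in the units of the state.
- get_obs(): the state, without advancing time (a new reading comes with each control period).
- snapshot(name): name is "side" or "top"; returns a dict with "frame" (384x512x3 uint8, blue, green, red), "fov_y" (degrees; the focal length in pixels is half the picture's height over the tangent of half this angle, whatever the lens; pixels are square), "cx", "cy" (the principal point, pixels), "world_to_cam" (4x4, takes a point from world to camera coordinates). Camera axes: x right, y up, looking along -z (the intrinsics and any distortion apply to the point x, -y, -z); pixel columns grow to the right and rows downward; lengths in m; the calibration is good to about 2 mm. A picture is of the moment at which its call begins. There is no depth.
- close_job(): hands the job in, once; it reports no verdict.
The state is a dict: "clock": time; "joint_pos": joint angles; "qvel": joint speeds; "tau": joint torques, N m; "tool_pos": TCP position; "orientation": TCP orientation; "force": force on the tool from outside, world axes, zero at the start; "moment": the same for the moment, N m; "opening": finger opening in m.
Only numpy, scipy, OpenCV 4.12 (cv2) and the standard library are available. Lean on these libraries where they do the work, as an engineer would, in place of code of your own. Each camera call takes 0.05 s, during which the arm holds its last target. There are 200 camera calls.

TASK

Set up the tilting last rest: push its folded prop leg forward and up, lifting the board, until the leg is pressed firmly against its rubber stops, but without jamming it hard into them. Then stand the wooden shoe last sole-down on the middle of the raised board, toe pointing straight up the slope, gently, with its heel back against the ledge at the board's low edge, and let go only once it stands there. Leave the tin, sanding block and spool alone.

Things in the scene. Friction and masses are not known exactly. Their poses are not given: they have to be found in the camera images.
- rest: base of the last rest, a plywood plate 270 x 250 x 12 mm screwed to the bench. Origin: centre of its underside; x runs from the board's low (hinged) edge to its high edge, y to the left, z up. The board's hinge axis (along y) is at x = -105, z = 90 mm; the leg's hinge axis (along y) at x = +105, z = 30 mm.
- board: hinged plywood board 235 (x) x 140 (y) x 12 mm, cork-faced, 0.25 kg. Origin on its hinge axis, middle of the low edge; x up the slope, y left, z normal; top face at z = 12 mm. A ledge (x = 0 to 18 mm) stands 16 mm above the top face along the low edge. The board just lies on the leg's cross-bar: it slopes 1 to 13 degrees at the start, about 21 degrees with the leg at its stop.
- leg: steel prop leg: two arms 12 mm thick beside the board (y = +-85 mm), joined 130 mm from the hinge by a round cross-bar under the board. Origin on the hinge axis; it points along its own -x; own +z leads as it swings out. Folded, -x is 26 to 36 degrees above level, bar towards the board's low edge; it swings towards the rest's +x, to stop at 72 to 86 degrees. Stiff hinge (0.35 N m): stays where left.
- stop: adjustable stop of the leg: two dark strips on the leg's hinge axis, standing beyond the arms, each with a rubber pad that the arm meets 85 mm from the axis. Origin and axes are those of its fixed hub on the hinge (middle), and do NOT tell the strips' angle, which is set differently each time: the touch must be felt or seen. More than about 20 N on the pads would bend it.
- bar_left (a point): middle of the cross-bar's free end on the rest's +y side (leg frame x = -130, y = +140 mm). The bar is 12 mm thick and sticks out from |y| = 90 to 165 mm at either side: push on either end; it takes about 3 to 12 N before the stop.
- bar_right (a point): middle of the bar's protruding end on the rest's -y side (leg frame x = -130, y = -140 mm).
- last: wooden shoe last (foot form), 190 long x 66 wide x 88 mm high, about 0.32 kg. Origin on the sole plane 90 mm ahead of the heel; x to the toe, z up. The upright ankle block at the heel half has flat parallel sides 42 mm apart (along y), from x = -62 to 0 mm and z = 50 to 86 mm: grip it there across y.
- last_heel (a point): rearmost point of the heel in the sole plane (last frame x = -90, z = 0).
- last_grip (a point): inside the ankle block above the centre of mass, 70 mm above the sole (last frame x = -18, z = +70 mm): a good place to grip.
- tin: closed tin, 72 mm diameter, 110 mm high, 0.4 kg, a bystander. Origin: centre of its underside. It and the last stand on opposite sides of the rest, either way round.
- block: cork-faced sanding block, 95 x 40 x 32 mm, lying to the right of the rest, a bystander. Origin: centre of its underside.
- spool: wooden thread spool, 44 mm diameter, 53 mm high, standing to the left of the rest, a bystander.
Mind the look-alikes: they are no part of the job. Several things have the shape of the last; the one meant has the colours described above.

How it is judged:
By the outcome, as a careful person would: the job done as asked, in the order asked, and still so for the second after the job is handed in, with the robot touching nothing.
It also fails if it takes over 72 s, if anything falls off the work surface, if the arm or the gripper's body presses on something with over 40 N, if the wrist force passes 120 N, or if a joint passes its speed limit or range.

## Working session

There is one attempt and no reset: what is moved stays moved. The work goes in short steps, Python scripts to look and compute and a tool call to move; the robot and the scene stay as the last step left them, time stands still between calls to the robot, and variables do not carry over. Pictures are saved under pics/ and viewed, about 8 in all and at most 12, crops included, and the job is handed in when it is done.

Besides the shell and the picture viewer there is one more tool, called after "Request:" as a command line: name --argument value ..., lists and objects as JSON in quotes. arm_command: Moves the arm, as the interface text tells. Its arguments: {"type":"object","properties":{"commands":{"type":"array"}},"required":["commands"]}

```bash
ls; mkdir -p pics; python3 - <<'E'
from plant import *
import cv2,numpy as np
o=get_obs();print(o)
for n in("side","top"):
    s=snapshot(n);cv2.imwrite(f"pics/{n}0.png",s["frame"]);print(n,s["fov_y"],s["cx"],s["cy"],np.round(s["world_to_cam"],3).tolist(),[k for k in s])
a=cv2.imread("pics/side0.png");b=cv2.imread("pics/top0.png")
E
```

```text
pics
{'clock': 0.0, 'joint_pos': array([ 9.13358630e+01,  2.05895322e+01,  6.33506720e-01, -2.02444631e-02,
       -7.01357614e+01, -1.65094299e+01]), 'qvel': array([ 0.08659213, -0.09603927, -0.04707157, -0.014578  , -0.03714148,
        0.08630471]), 'tau': array([-3.00520887e-04, -5.82728148e+01,  2.93062985e+01,  6.99721590e+00,
        7.21115386e-03, -1.57540599e-04]), 'tool_pos': array([0.1765457 , 0.65099214, 0.22564175]), 'orientation': array([   4.79715725,   89.90626026, -100.38330385]), 'force': array([-0.76185287, -0.52704201, -0.23445788]), 'moment': array([-0.00369689,  0.01394278,  0.00565035]), 'opening': 0.08791534322946748}
side 48.32128686191821 252.2244219707695 187.4230768366385 [[0.998, -0.07, -0.01, -0.512], [0.054, 0.666, 0.744, -0.076], [-0.046, -0.742, 0.668, -1.412], [0.0, 0.0, 0.0, 1.0]] ['frame', 'fov_y', 'cx', 'cy', 'world_to_cam']
top 49.560889761681864 258.5984751591899 196.29302223863837 [[-0.005, -1.0, 0.013, -0.045], [0.989, -0.003, 0.145, -0.536], [-0.145, 0.013, 0.989, -1.15], [0.0, 0.0, 0.0, 1.0]] ['frame', 'fov_y', 'cx', 'cy', 'world_to_cam']
```

View pics/side0.png

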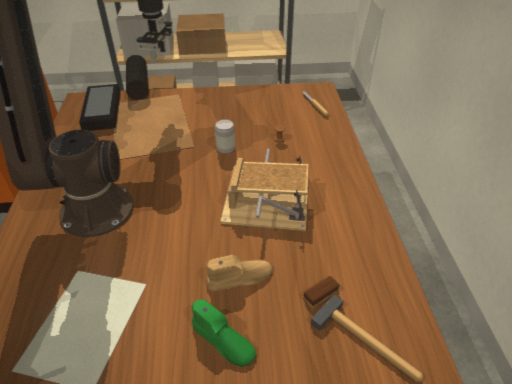

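View pics/top0.png

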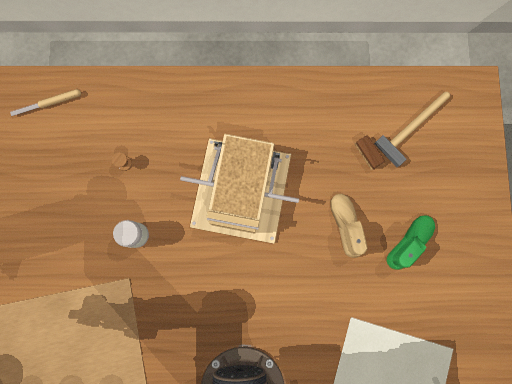

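Top view: rest at about (240,190), ledge end at (232,222), bar ends at (182,179) and (298,200). The wooden last is on the right at (349,225), toe at (343,200). The green one is a decoy; the tin is at (128,234). Next: masks and zoomed crops.

```bash
cat > h.py <<'E'
from plant import *
import cv2,numpy as np
from scipy.spatial.transform import Rotation as Ro
def cam(s):
    f=192/np.tan(np.radians(s["fov_y"]/2)); return f,s["cx"],s["cy"],np.array(s["world_to_cam"])
def proj(s,P):
    f,cx,cy,W=cam(s);P=np.atleast_2d(P);c=P@W[:3,:3].T+W[:3,3]
    return np.c_[cx+f*c[:,0]/-c[:,2],cy-f*c[:,1]/-c[:,2]]
def ray(s,p):
    f,cx,cy,W=cam(s);d=W[:3,:3].T@np.array([(p[0]-cx)/f,-(p[1]-cy)/f,-1]);return -W[:3,:3].T@W[:3,3],d/np.linalg.norm(d)
def onz(s,p,z):
    o,d=ray(s,p);return o+d*(z-o[2])/d[2]
def tri(s1,p1,s2,p2):
    o1,d1=ray(s1,p1);o2,d2=ray(s2,p2)
    t=np.linalg.lstsq(np.c_[d1,-d2],o2-o1,rcond=None)[0];a=o1+t[0]*d1;b=o2+t[1]*d2
    return (a+b)/2,np.linalg.norm(a-b)
def frame_R(o): return Ro.from_euler('xyz',o["orientation"],degrees=True).as_matrix()
E
python3 - <<'E'
from h import *
T=cv2.imread("pics/top0.png");S=cv2.imread("pics/side0.png")
c=lambda I,x,y,w,h,k:cv2.resize(I[y:y+h,x:x+w],None,fx=k,fy=k,interpolation=cv2.INTER_CUBIC)
a=c(T,170,120,210,150,3.8);cv2.imwrite("pics/topc.png",a)
b=c(S,195,140,130,160,3.7);cv2.imwrite("pics/sidec.png",b)
E
```

```text
(no output)
```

View pics/topc.png

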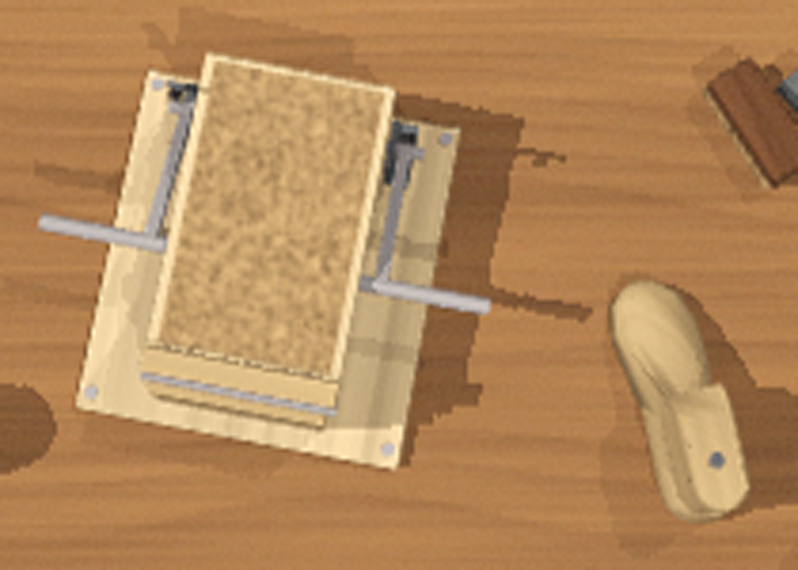

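View pics/sidec.png

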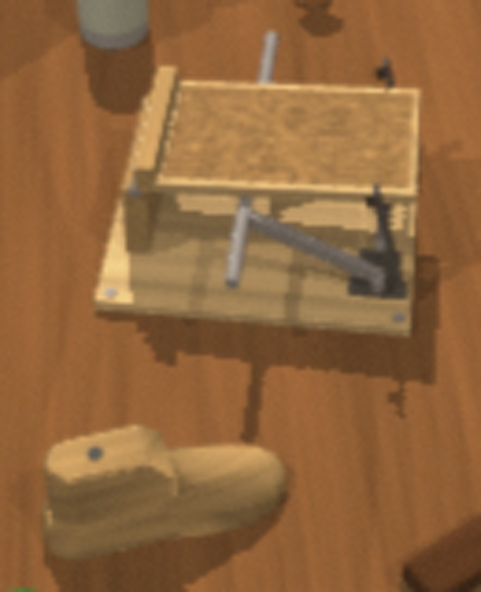

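```bash
python3 - <<'E'
from h import *
t=snapshot("top");s=snapshot("side")
ft=lambda u,v:(170+(u+.5)/3.8-.5,120+(v+.5)/3.8-.5)
fs=lambda u,v:(195+(u+.5)/3.7-.5,140+(v+.5)/3.7-.5)
C=np.array([onz(t,ft(*p),.012) for p in[(148,71),(460,128),(397,469),(77,407)]])
print("plate",C.round(4).tolist(),[np.linalg.norm(C[i]-C[(i+1)%4]).round(4) for i in range(4)])
c=C.mean(0);dx=(C[0]+C[1]-C[2]-C[3]);yaw=np.degrees(np.arctan2(dx[1],dx[0]));print("ctr",c,"yaw",yaw)
C2=np.array([onz(s,fs(*p),.012) for p in[(96,306),(411,331)]]);print("side corners",C2.round(4).tolist())
for n,a,b in[("barL",(40,222),(271,33)),("barR",(489,306),(232,281)),("lastmark",(717,460),(95,453)),("boardhiR",(394,92),(417,195)),("boardhiL",(208,55),(419,91))]:
    P,e=tri(t,ft(*a),s,fs(*b));R=Ro.from_euler('z',yaw,degrees=True).as_matrix()
    print(n,P.round(4),"err",round(e,4),"rest:",(R.T@(P-[c[0],c[1],0])).round(4))
# last mask in top/side
hsv=cv2.cvtColor(t["frame"],cv2.COLOR_BGR2HSV)
roi=hsv[180:270,320:375]
for p in[(348,225),(343,205),(355,240),(325,225),(370,225),(362,215)]:print(p,hsv[p[1],p[0]])
E
```

```text
plate [[0.7154, 0.1006, 0.012], [0.6691, -0.1439, 0.012], [0.4039, -0.0919, 0.012], [0.4518, 0.1511, 0.012]] [np.float64(0.2489), np.float64(0.2703), np.float64(0.2477), np.float64(0.2684)]
ctr [0.56002624 0.00398754 0.012     ] yaw -10.97403598027744
side corners [[0.4063, -0.0978, 0.012], [0.669, -0.1474, 0.012]]
barL [0.5802 0.1682 0.0924] err 0.0014 rest: [-0.0114  0.1651  0.0924]
barR [ 0.5178 -0.1552  0.092 ] err 0.0008 rest: [-0.0111 -0.1644  0.092 ]
lastmark [ 0.4068 -0.3161  0.0891] err 0.0002 rest: [-0.0895 -0.3434  0.0891]
boardhiR [ 0.6737 -0.0875  0.1104] err 0.0055 rest: [ 0.129  -0.0682  0.1104]
boardhiL [0.6994 0.0466 0.1114] err 0.0023 rest: [0.1287 0.0684 0.1114]
(348, 225) [ 18 112 176]
(343, 205) [ 19  99 218]
(355, 240) [ 19 106 217]
(325, 225) [ 14 144 181]
(370, 225) [ 14 154 134]
(362, 215) [ 14 142 131]
```

```bash
python3 - <<'E'
from h import *
o=get_obs();R=frame_R(o);print("R cols x,y,z",R.round(3).tolist())
t=snapshot("top");s=snapshot("side")
hsv=cv2.cvtColor(t["frame"],cv2.COLOR_BGR2HSV)
m=((hsv[...,0]>15)&(hsv[...,0]<26)&(hsv[...,1]<128)&(hsv[...,2]>90)).astype(np.uint8)
m[:, :322]=0;m[:,375:]=0;m[:185]=0;m[265:]=0
n,l,st,_=cv2.connectedComponentsWithStats(m);k=1+st[1:,4].argmax();print(st[k])
rows=[];
for v in range(st[k][1],st[k][1]+st[k][3],3):
    x=np.where(l[v]==k)[0];rows.append((v,x.min(),x.max()))
print(rows)
hs=cv2.cvtColor(s["frame"],cv2.COLOR_BGR2HSV)
print("cam",ray(t,(0,0))[0],ray(s,(0,0))[0])
ft=lambda u,v:(170+(u+.5)/3.8-.5,120+(v+.5)/3.8-.5)
fs=lambda u,v:(195+(u+.5)/3.7-.5,140+(v+.5)/3.7-.5)
P=lambda a,z:onz(t,ft(*a),z)
for a in[(722,385),(748,492),(655,412)]:print("anktop",a,P(a,.086).round(4))
for a in[(640,283),(690,521),(610,315),(668,512),(643,405)]:print("low",a,P(a,.0).round(4),P(a,.02).round(4))
print("toe tri",tri(t,ft(640,283),s,fs(285,485)))
for a in[(47,470),(143,427),(177,465)]:print("side anktop",onz(s,fs(*a),.086).round(4))
for a in[(47,540),(60,558),(285,490)]:print("side sole",onz(s,fs(*a),0).round(4))
E
```

```text
R cols x,y,z [[-0.0, 0.965, -0.262], [-0.001, -0.262, -0.965], [-1.0, 0.0, 0.001]]
[ 331  194   36   64 1362]
[(194, np.int64(337), np.int64(342)), (197, np.int64(333), np.int64(348)), (200, np.int64(331), np.int64(350)), (203, np.int64(331), np.int64(351)), (206, np.int64(331), np.int64(353)), (209, np.int64(331), np.int64(354)), (212, np.int64(333), np.int64(354)), (215, np.int64(333), np.int64(355)), (218, np.int64(335), np.int64(356)), (221, np.int64(336), np.int64(359)), (224, np.int64(337), np.int64(361)), (227, np.int64(339), np.int64(362)), (230, np.int64(339), np.int64(363)), (233, np.int64(340), np.int64(363)), (236, np.int64(341), np.int64(364)), (239, np.int64(342), np.int64(365)), (242, np.int64(342), np.int64(366)), (245, np.int64(343), np.int64(366)), (248, np.int64(344), np.int64(366)), (251, np.int64(345), np.int64(365)), (254, np.int64(346), np.int64(361)), (257, np.int64(352), np.int64(355))]
cam [ 0.36344859 -0.03190904  1.21645107] [ 0.45013434 -1.03379674  0.99524129]
anktop (722, 385) [ 0.4604 -0.3226  0.086 ]
anktop (748, 492) [ 0.384  -0.3381  0.086 ]
anktop (655, 412) [ 0.4412 -0.2736  0.086 ]
low (640, 283) [ 0.5478 -0.2837  0.    ] [ 0.5448 -0.2796  0.02  ]
low (690, 521) [ 0.3638 -0.316   0.    ] [ 0.3638 -0.3114  0.02  ]
low (610, 315) [ 0.5227 -0.2595  0.    ] [ 0.5201 -0.2557  0.02  ]
low (668, 512) [ 0.3707 -0.2994  0.    ] [ 0.3706 -0.295   0.02  ]
low (643, 405) [ 0.4526 -0.2829  0.    ] [ 0.4511 -0.2788  0.02  ]
toe tri (array([ 0.54878922, -0.28462574, -0.00449371]), np.float64(0.0006106387414813096))
side anktop [ 0.3723 -0.3262  0.086 ]
side anktop [ 0.4421 -0.2925  0.086 ]
side anktop [ 0.465 -0.329  0.086]
side sole [ 0.3655 -0.3246  0.    ]
side sole [ 0.3753 -0.3414  0.    ]
side sole [ 0.5482 -0.2927  0.    ]
```

Request:
arm_command --commands '[0,0,0,9.6,0,0,0,0,9.6,0,0,0,0,9.6,0,0,0,0,9.6,0,0,0,0,9.6,0]'

```text
clock: 0.92
tool_pos: [0.1766, 0.651, 0.2257]
orientation: [52.0, 89.9, -102.6]
force: [0.8, 0.2, 0.8]
opening: 0.0433
```

Request:
arm_command --commands '[0,0,0,9.6,0,0,0,0,9.6,0,0,0,0,9.6,0,0,0,0,9,0]'

```text
clock: 1.42
tool_pos: [0.1765, 0.6507, 0.2253]
orientation: [89.5, 89.9, -104.2]
force: [0.8, -0.4, 0.6]
opening: 0.0036
```

```bash
cat >> h.py <<'E'
C0=np.array([.5600,.0040,0]);YAW=-10.97
RR=Ro.from_euler('z',YAW,degrees=True).as_matrix()
def st(*targets):
    "state + tool-frame delta (mm) to world targets"
    o=get_obs();R=frame_R(o);p=o["tool_pos"]
    print("t",round(o["clock"],2),"tcp",p.round(4),"rest",(RR.T@(p-C0)).round(4),"zyaw",np.degrees(np.arctan2(R[1,2],R[0,2])).round(2),"down",R[2,0].round(4),"F",o["force"].round(2),"Frest",(RR.T@o["force"]).round(2),"open",round(o["opening"],4),"j",o["joint_pos"].round(1))
    for w in targets: print("  to",np.round(w,4),(R.T@(np.array(w)-p)*1000).round(1)); 
    return o
rest=lambda x,y,z:C0+RR@np.array([x,y,z])
E
python3 -c "
from h import *
st([.42,.30,.227],rest(-.055,-.14,.2))"
```

```text
t 1.43 tcp [0.1765 0.6507 0.2253] rest [-0.4996  0.5619  0.2253] zyaw 166.24 down -1.0 F [ 0.82 -0.35  0.57] Frest [ 0.87 -0.19  0.57] open 0.0036 j [  91.3   20.6    0.6   -0.   -70.1 -105.1]
  to [0.42  0.3   0.227] [  -1.1  282.8 -320. ]
  to [ 0.4794 -0.123   0.2   ] [  26.8  679.4 -478.2]
```

Request:
arm_command --commands '[0,35,-40,-2.8,0,0,35,-40,0,0,0,35,-40,0,0,0,35,-40,0,0,0,35,-40,0,0]'

```text
clock: 2.05
tool_pos: [0.3392, 0.4357, 0.2244]
orientation: [97.0, 89.8, -93.7]
force: [1.4, 0.7, -1.1]
opening: 0.0005
```

Request:
arm_command --commands '[0,35,-40,0,0,0,35,-40,0,0,0,35,-40,0,0,0,49,-20,0,0,0,49,-20,0,0]'

```text
clock: 2.68
tool_pos: [0.4628, 0.199, 0.2257]
orientation: [139.4, 89.9, -51.3]
force: [1.7, 0.1, 1.3]
opening: 0.0005
```

Request:
arm_command --commands '[0,49,-20,0,0,0,49,-20,0,0,0,49,-20,0,0,0,49,-20,0,0,0,0,0,0,0]'

```text
clock: 3.3
tool_pos: [0.5055, -0.0183, 0.2272]
orientation: [-177.8, 89.8, -8.7]
force: [-0.3, 0.1, 0.4]
opening: 0.0001
```

```bash
python3 -c "
from h import *
st(rest(-.055,-.14,.2),rest(-.055,-.14,.072))"
```

```text
t 3.3 tcp [ 0.5055 -0.0183  0.2272] rest [-0.0493 -0.0322  0.2272] zyaw 169.08 down -1.0 F [-0.29  0.06  0.37] Frest [-0.29  0.    0.37] open 0.0001 j [ 20.3   4.3 -20.4   0.1 -65.1 -31.3]
  to [ 0.4794 -0.123   0.2   ] [ 27.2 107.8   5.9]
  to [ 0.4794 -0.123   0.072 ] [155.2 107.8   6.4]
```

Request:
arm_command --commands '[0,54,3,0,0,0,54,3,0,0,40,0,0,0,0,40,0,0,0,0,40,0,0,0,0]'

```text
clock: 3.92
tool_pos: [0.4828, -0.1243, 0.1084]
orientation: [-167.3, 89.2, 1.8]
force: [1.0, 0.1, -0.1]
opening: 0.0005
```

Request:
arm_command --commands '[35,0,0,0,0,0,0,0,0,0]'

```text
clock: 4.18
tool_pos: [0.4814, -0.1232, 0.0703]
orientation: [-167.7, 89.4, 1.5]
force: [0.3, -0.5, 1.3]
opening: 0.0003
```

```bash
python3 -c "
from h import *
st(rest(-.0115-.006-.021,-.14,.072))
t=snapshot('top');s=snapshot('side')
a=cv2.resize(t['frame'][120:270,170:370],None,fx=2.6,fy=2.6);b=cv2.resize(s['frame'][110:260,190:340],None,fx=2.6,fy=2.6)
cv2.imwrite('pics/p1.png',np.vstack([a[:300],np.pad(b[:300],((0,0),(0,a.shape[1]-b.shape[1]),(0,0)))]))"
```

```text
t 4.17 tcp [ 0.4814 -0.1232  0.0703] rest [-0.0529 -0.1398  0.0703] zyaw 169.16 down -1.0 F [ 0.3  -0.55  1.31] Frest [ 0.4  -0.48  1.31] open 0.0003 j [  8.4  13.  -33.6   0.1 -42.8 -19.3]
  to [ 0.4956 -0.1261  0.072 ] [ -1.5   0.2 -14.4]
```

View pics/p1.png

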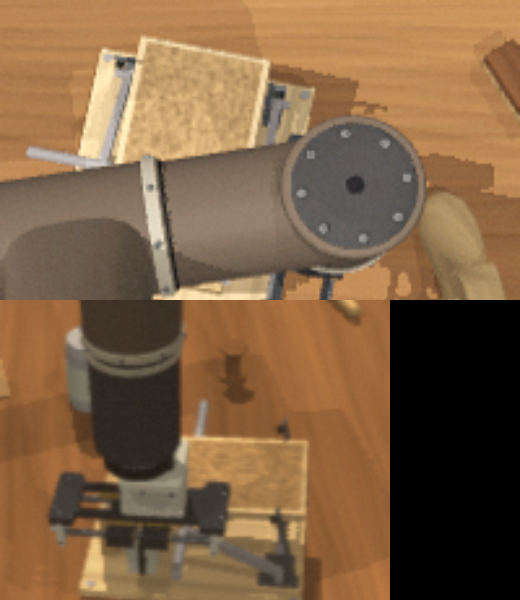

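Finger pair (side inset, ~(145,555)) sits just behind the right bar end (~(180,555)). Approaching contact.

Request:
arm_command --commands '[0,0,-6,0,0,0,0,-4,0,0,0,0,-3,0,0]'

```text
clock: 4.65
tool_pos: [0.5002, -0.1252, 0.0774]
orientation: [-167.2, 88.7, 2.1]
force: [-0.6, -0.3, -0.3]
opening: 0.0007
```

Request:
arm_command --commands '[0,0,-3,0,0,0,0,-3,0,0]'

```text
clock: 4.9
tool_pos: [0.5017, -0.1258, 0.0766]
orientation: [-159.7, 89.2, 9.4]
force: [-12.1, 9.5, 6.5]
opening: 0.0001
```

```bash
python3 -c "
from h import *
st()"
```

```text
t 4.9 tcp [ 0.5017 -0.1258  0.0766] rest [-0.0326 -0.1386  0.0766] zyaw 169.15 down -0.9999 F [-12.09   9.49   6.53] Frest [-13.68   7.02   6.53] open 0.0001 j [  7.7  14.1 -30.8  -0.  -44.3 -18.5]
```

Request:
arm_command --commands '[-4,0,-1,0,0,-4,0,-2,0,0]'

```text
clock: 5.15
tool_pos: [0.5013, -0.1264, 0.0834]
orientation: [-148.4, 89.5, 20.6]
force: [-4.0, 1.4, -2.3]
opening: 0.0004
```

```bash
python3 -c "
from h import *
st()"
```

```text
t 5.15 tcp [ 0.5013 -0.1264  0.0834] rest [-0.0328 -0.1392  0.0834] zyaw 169.08 down -1.0 F [-4.05  1.41 -2.33] Frest [-4.24  0.62 -2.33] open 0.0004 j [  7.5  13.8 -30.1  -0.1 -45.7 -18.4]
```

Request:
arm_command --commands '[-2,0,-4,0,0,-2,0,-4,0,0,-2,0,-4,0,0]'

```text
clock: 5.52
tool_pos: [0.502, -0.1268, 0.0851]
orientation: [-17.1, 89.1, 151.7]
force: [-10.3, 9.1, -3.0]
opening: 0.0004
```

```bash
cat >> h.py <<'E'
def bar():
    "leg angle from left bar tip (y=165mm) in both views: brightest greyish line end -> skip; predicted tip pixels"
    for th in (28,40,50,60,72,80,86):
        P=rest(.105-.13*np.cos(np.radians(th)),.165,.03+.13*np.sin(np.radians(th)))
        print(th,proj(snapshot("side"),P).round(1))
E
python3 -c "
from h import *
st()
bar()
s=snapshot('side')['frame'][135:185,230:310];cv2.imwrite('pics/p2.png',cv2.resize(s,None,fx=8,fy=8,interpolation=cv2.INTER_CUBIC))"
```

```text
t 5.53 tcp [ 0.502  -0.1268  0.0851] rest [-0.032  -0.1395  0.0851] zyaw 168.82 down -0.9999 F [-10.3    9.06  -3.01] Frest [-11.83   6.94  -3.01] open 0.0004 j [  7.2  14.4 -28.6  -0.7 -47.6 -17.9]
28 [[268.1 148.9]]
40 [[272.6 144. ]]
50 [[277.3 140.5]]
60 [[282.9 137.8]]
72 [[290.3 135.6]]
80 [[295.6 134.8]]
86 [[299.6 134.7]]
```

View pics/p2.png

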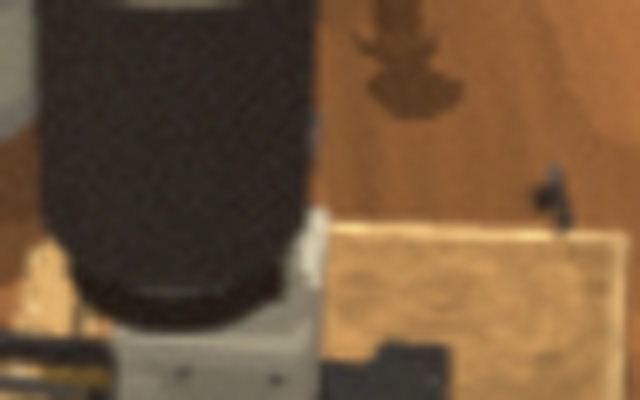

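Request:
arm_command --commands '[-4,0,-5,0,0,-5,0,-5,0,0]'

```text
clock: 6.18
tool_pos: [0.5046, -0.1273, 0.0909]
orientation: [-9.1, 88.3, 159.6]
force: [-8.2, 6.7, -2.7]
opening: 0.0008
```

```bash
python3 -c "
from h import *
st()"
```

```text
t 6.17 tcp [ 0.5046 -0.1273  0.0909] rest [-0.0294 -0.1395  0.0909] zyaw 168.69 down -0.9996 F [-8.22  6.75 -2.65] Frest [-9.36  5.06 -2.65] open 0.0008 j [  6.9  14.7 -27.2  -1.  -49.6 -17.5]
```

Request:
arm_command --commands '[-5,0,-5,0,0,-5,0,-5,0,0]'

```text
clock: 6.42
tool_pos: [0.5085, -0.1281, 0.098]
orientation: [-6.7, 87.6, 161.8]
force: [-8.9, 5.8, -3.2]
opening: 0.0003
```

```bash
python3 -c "
from h import *
st()"
```

```text
t 6.42 tcp [ 0.5085 -0.1281  0.098 ] rest [-0.0254 -0.1395  0.098 ] zyaw 168.57 down -0.9991 F [-8.93  5.77 -3.16] Frest [-9.86  3.96 -3.16] open 0.0003 j [  6.5  15.  -25.5  -1.3 -51.7 -17.2]
```

Request:
arm_command --commands '[0,0,6,0,0,4,0,6,0,0,14,0,0,0,0,8,0,0,0,0,0,0,0,0,0]'

```text
clock: 7.05
tool_pos: [0.4981, -0.1257, 0.0719]
orientation: [-8.4, 87.9, 160.2]
force: [-0.7, -0.5, 0.1]
opening: 0.0005
```

```bash
python3 -c "
from h import *
o=st();print(frame_R(o).round(3))"
```

```text
t 7.05 tcp [ 0.4981 -0.1257  0.0719] rest [-0.0361 -0.1391  0.0719] zyaw 168.61 down -0.9993 F [-0.75 -0.5   0.1 ] Frest [-0.64 -0.63  0.1 ] open 0.0005 j [  7.   15.8 -28.7  -1.3 -47.4 -17.5]
[[-0.034 -0.198 -0.98 ]
 [ 0.012 -0.98   0.197]
 [-0.999 -0.005  0.036]]
```

Request:
arm_command --commands '[0,0,-6,0,0,0,0,-5,0,0,-3,0,-6,0,0,-5,0,-7,0,0]'

```text
clock: 7.55
tool_pos: [0.5059, -0.1276, 0.0745]
orientation: [-3.9, 86.1, 164.4]
force: [-14.4, 11.3, 3.6]
opening: 0.0004
```

```bash
python3 -c "
from h import *
o=st()"
```

```text
t 7.55 tcp [ 0.5059 -0.1276  0.0745] rest [-0.0281 -0.1395  0.0745] zyaw 168.35 down -0.9976 F [-14.43  11.34   3.6 ] Frest [-16.33   8.38   3.6 ] open 0.0004 j [  6.3  17.3 -25.8  -1.9 -50.6 -16.7]
```

Request:
arm_command --commands '[-4,0,-7,0,0,-4,0,-7,0,0,-4,0,-7,0,0]'

```text
clock: 7.92
tool_pos: [0.5078, -0.1279, 0.0797]
orientation: [-2.5, 83.8, 165.6]
force: [-17.3, 11.6, 6.3]
opening: 0.0004
```

```bash
python3 -c "
from h import *
o=st()"
```

```text
t 7.92 tcp [ 0.5078 -0.1279  0.0797] rest [-0.0261 -0.1394  0.0797] zyaw 168.07 down -0.9942 F [-17.34  11.64   6.28] Frest [-19.24   8.13   6.28] open 0.0004 j [  5.7  18.4 -23.2  -2.6 -54.3 -16. ]
```

Request:
arm_command --commands '[0,0,8,0,0,-10,0,8,0,0,-25,0,0,0,30,-25,0,0,0,60,0,0,0,0,70]'

```text
clock: 8.55
tool_pos: [0.5005, -0.1267, 0.1461]
orientation: [-2.6, 84.1, 165.6]
force: [-0.4, 0.2, -1.1]
opening: 0.0248
```

```bash
python3 -c "
from h import *
o=st(rest(-.003,-.138,.135),rest(-.003,-.138,.085))
t=snapshot('top');s=snapshot('side')
a=cv2.resize(t['frame'][120:250,170:320],None,fx=3,fy=3,interpolation=cv2.INTER_CUBIC);b=cv2.resize(s['frame'][125:255,210:320],None,fx=3,fy=3,interpolation=cv2.INTER_CUBIC)
cv2.imwrite('pics/p3.png',np.hstack([a,b]))"
```

```text
t 8.55 tcp [ 0.5005 -0.1267  0.1461] rest [-0.0336 -0.1396  0.1461] zyaw 168.12 down -0.9947 F [-0.35  0.22 -1.12] Frest [-0.39  0.15 -1.12] open 0.0248 j [  6.   13.3 -20.2  -2.3 -62.1 -16.7]
  to [ 0.5308 -0.1309  0.135 ] [  7.9  -2.  -31.5]
  to [ 0.5308 -0.1309  0.085 ] [ 57.6  -1.8 -36.6]
```

View pics/p3.png

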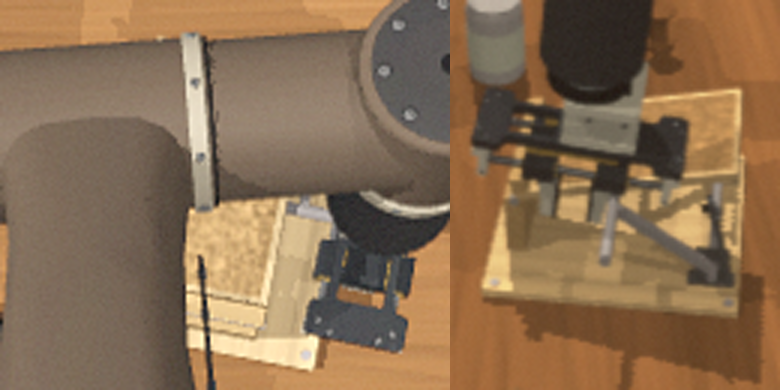

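```bash
python3 -c "
from h import *
s=snapshot('side')
for th in (28,32,36,40,44):print(th,proj(s,rest(.105-.13*np.cos(np.radians(th)),-.165,.03+.13*np.sin(np.radians(th)))).round(1))"
```

```text
28 [[257.6 216. ]]
32 [[259.2 214.3]]
36 [[260.9 212.6]]
40 [[262.8 211. ]]
44 [[264.9 209.5]]
```

Request:
arm_command --commands '[0,0,-15,0,100,0,-1,-14,0,100,0,0,0,0,100,0,0,0,0,100]'

```text
clock: 9.2
tool_pos: [0.5281, -0.1319, 0.1379]
orientation: [-1.6, 83.6, 166.5]
force: [0.0, -0.5, -1.0]
opening: 0.0767
```

```bash
python3 -c "
from h import *
o=st(rest(-.0,-.138,.085))"
```

```text
t 9.2 tcp [ 0.5281 -0.1319  0.1379] rest [-0.0054 -0.1395  0.1379] zyaw 168.06 down -0.9939 F [ 0.01 -0.53 -1.03] Frest [ 0.11 -0.52 -1.03] open 0.0767 j [  5.1  16.5 -16.9  -2.3 -62.6 -15.9]
  to [ 0.5337 -0.1315  0.085 ] [ 52.   -1.4 -11.2]
```

Request:
arm_command --commands '[16,0,-4,0,100,16,0,-4,0,100,15,0,-2,0,100,0,0,0,0,40,0,0,0,0,0]'

```text
clock: 9.82
tool_pos: [0.5316, -0.1327, 0.0855]
orientation: [-1.2, 83.5, 166.8]
force: [0.0, -0.1, 0.5]
opening: 0.073
```

Request:
arm_command --commands '[0,0,0,0,0,0,0,0,0,0,0,0,0,0,0,0,0,0,0,0]'

```text
clock: 10.32
tool_pos: [0.5325, -0.1327, 0.087]
orientation: [-1.6, 83.7, 166.5]
force: [0.2, -0.6, -0.5]
opening: 0.0332
```

```bash
python3 -c "
from h import *
o=st()"
```

```text
t 10.32 tcp [ 0.5325 -0.1327  0.087 ] rest [-0.001  -0.1394  0.087 ] zyaw 168.07 down -0.9939 F [ 0.15 -0.59 -0.46] Frest [ 0.26 -0.55 -0.46] open 0.0332 j [  5.   20.  -19.5  -2.4 -56.5 -15.5]
```

Request:
arm_command --commands '[0,0,0,0,0,0,0,0,0,0,0,0,0,0,0,0,0,0,0,0]'

```text
clock: 10.82
tool_pos: [0.5318, -0.1325, 0.087]
orientation: [-1.6, 83.6, 166.5]
force: [-0.9, 0.6, 0.3]
opening: 0.0107
```

Request:
arm_command --commands '[-5,0,-4,0,0,-5,0,-4,0,0,-5,0,-4,0,0]'

```text
clock: 11.2
tool_pos: [0.5392, -0.134, 0.0971]
orientation: [-1.5, 82.8, 166.4]
force: [-3.3, 2.5, -7.1]
opening: 0.0107
```

```bash
python3 -c "
from h import *
o=st()"
```

```text
t 11.2 tcp [ 0.5392 -0.134   0.0971] rest [ 0.0059 -0.1394  0.0971] zyaw 167.94 down -0.9921 F [-3.3   2.54 -7.05] Frest [-3.72  1.86 -7.05] open 0.0107 j [  4.6  20.5 -17.2  -2.6 -59.2 -15.2]
```

Request:
arm_command --commands '[-5,0,-4,0,0,-5,0,-4,0,0,-5,0,-4.5,0,0,-5,0,-5,0,0]'

```text
clock: 11.7
tool_pos: [0.5527, -0.1367, 0.1112]
orientation: [-1.4, 81.9, 166.4]
force: [-6.8, 5.0, -3.2]
opening: 0.011
```

```bash
cat >>h.py <<'E'
def th():
    o=st();p=RR.T@(o["tool_pos"]-C0);a=np.degrees(np.arctan2(p[2]-.008,.102-p[0]));R=RR.T@frame_R(o)
    print("theta",a.round(1),"r",np.hypot(p[2]-.008,.102-p[0]).round(4),"Ftan",(RR.T@o["force"])@[np.sin(np.radians(a)),0,np.cos(np.radians(a))],"tilt",np.degrees(np.arcsin(R[0,0])).round(1))
    for k in(4,):
        t=np.radians(a+1);d=R.T@np.array([np.sin(t),0,np.cos(t)])*k;print("tool dir for 4mm",d.round(2))
E
python3 -c "
from h import *
th()"
```

```text
t 11.7 tcp [ 0.5527 -0.1367  0.1112] rest [ 0.0196 -0.1395  0.1112] zyaw 167.83 down -0.9899 F [-6.81  4.95 -3.2 ] Frest [-7.63  3.56 -3.2 ] open 0.011 j [  4.   21.3 -13.8  -2.8 -62.7 -14.8]
theta 51.4 r 0.1321 Ftan -7.954746612935411 tilt -8.1
tool dir for 4mm [-2.86 -0.08 -2.79]
```

Request:
arm_command --commands '[-4.6,0,-5,0,0,-4.5,0,-5,0,0,-4.2,0,-5.2,0,0,-4,0,-5.5,0,0]'

```text
clock: 12.2
tool_pos: [0.5695, -0.1401, 0.1242]
orientation: [-1.3, 81.0, 166.4]
force: [-6.8, 4.3, 0.7]
opening: 0.011
```

```bash
python3 -c "
from h import *
th()"
```

```text
t 12.2 tcp [ 0.5695 -0.1401  0.1242] rest [ 0.0367 -0.1396  0.1242] zyaw 167.77 down -0.9877 F [-6.78  4.33  0.71] Frest [-7.48  2.96  0.71] open 0.011 j [  3.5  22.5  -9.9  -2.9 -66.2 -14.4]
theta 60.7 r 0.1333 Ftan -6.172080979820366 tilt -9.0
tool dir for 4mm [-2.42 -0.09 -3.18]
```

Request:
arm_command --commands '[-3.2,0,-5.2,0,0,-3,0,-5.2,0,0,-2.8,0,-5.2,0,0]'

```text
clock: 12.58
tool_pos: [0.5822, -0.1426, 0.1315]
orientation: [-1.2, 80.4, 166.5]
force: [-6.5, 3.9, 1.6]
opening: 0.011
```

```bash
python3 -c "
from h import *
th()"
```

```text
t 12.57 tcp [ 0.5822 -0.1426  0.1315] rest [ 0.0497 -0.1397  0.1315] zyaw 167.77 down -0.9861 F [-6.54  3.88  1.56] Frest [-7.16  2.56  1.56] open 0.011 j [  3.1  23.6  -7.2  -2.9 -68.4 -14. ]
theta 67.0 r 0.1341 Ftan -5.980539365502583 tilt -9.6
tool dir for 4mm [-2.09 -0.09 -3.41]
```

Request:
arm_command --commands '[-2,0,-4,0,0]'

```text
clock: 12.7
tool_pos: [0.5855, -0.1432, 0.1331]
orientation: [-1.2, 80.3, 166.6]
force: [-5.9, 3.6, -0.3]
opening: 0.011
```

```bash
python3 -c "
from h import *
th()"
```

```text
t 12.7 tcp [ 0.5855 -0.1432  0.1331] rest [ 0.053  -0.1397  0.1331] zyaw 167.78 down -0.9857 F [-5.92  3.57 -0.31] Frest [-6.49  2.38 -0.31] open 0.011 j [  3.   23.9  -6.5  -2.9 -68.9 -13.9]
theta 68.6 r 0.1344 Ftan -6.16079355188859 tilt -9.7
tool dir for 4mm [-2.   -0.09 -3.46]
```

Request:
arm_command --commands '[-2,0,-4,0,0]'

```text
clock: 12.82
tool_pos: [0.5888, -0.1438, 0.1347]
orientation: [-1.2, 80.2, 166.6]
force: [-5.1, 4.4, -0.3]
opening: 0.0108
```

```bash
python3 -c "
from h import *
th()"
```

```text
t 12.82 tcp [ 0.5888 -0.1438  0.1347] rest [ 0.0564 -0.1396  0.1347] zyaw 167.78 down -0.9853 F [-5.06  4.42 -0.32] Frest [-5.81  3.38 -0.32] open 0.0108 j [  2.9  24.2  -5.8  -2.9 -69.5 -13.9]
theta 70.2 r 0.1346 Ftan -5.575037613539174 tilt -9.8
tool dir for 4mm [-1.92 -0.09 -3.51]
```

Request:
arm_command --commands '[-1.4,0,-3,0,0]'

```text
clock: 12.95
tool_pos: [0.5912, -0.1443, 0.1357]
orientation: [-1.2, 80.0, 166.6]
force: [-4.6, 3.2, -0.6]
opening: 0.0111
```

Request:
arm_command --commands '[-1.3,0,-3,0,0]'

```text
clock: 13.08
tool_pos: [0.5935, -0.1448, 0.1366]
orientation: [-1.2, 79.9, 166.6]
force: [-6.3, 3.6, 0.0]
opening: 0.0111
```

```bash
python3 -c "
from h import *
th()"
```

```text
t 13.07 tcp [ 0.5935 -0.1448  0.1366] rest [ 0.0612 -0.1397  0.1366] zyaw 167.79 down -0.9845 F [-6.27  3.64  0.01] Frest [-6.85  2.38  0.01] open 0.0111 j [  2.8  24.7  -4.8  -3.  -70.3 -13.7]
theta 72.4 r 0.1349 Ftan -6.522883333136051 tilt -10.1
tool dir for 4mm [-1.8  -0.09 -3.57]
```

Request:
arm_command --commands '[-1.2,0,-3,0,0]'

```text
clock: 13.2
tool_pos: [0.5959, -0.1452, 0.1374]
orientation: [-1.1, 79.8, 166.6]
force: [-5.1, 3.5, 0.2]
opening: 0.0108
```

```bash
python3 -c "
from h import *
th()"
```

```text
t 13.2 tcp [ 0.5959 -0.1452  0.1374] rest [ 0.0636 -0.1397  0.1374] zyaw 167.79 down -0.9841 F [-5.12  3.53  0.21] Frest [-5.7   2.49  0.21] open 0.0108 j [  2.7  24.9  -4.3  -3.  -70.6 -13.7]
theta 73.5 r 0.135 Ftan -5.403212990389556 tilt -10.2
tool dir for 4mm [-1.74 -0.09 -3.6 ]
```

Request:
arm_command --commands '[-1.2,0,-3,0,0,-1.1,0,-3,0,0]'

```text
clock: 13.45
tool_pos: [0.6006, -0.1461, 0.1391]
orientation: [-1.1, 79.5, 166.7]
force: [-5.1, 3.9, 0.5]
opening: 0.011
```

Request:
arm_command --commands '[-1,0,-3,0,0]'

```text
clock: 13.58
tool_pos: [0.6025, -0.1465, 0.1397]
orientation: [-1.0, 79.3, 166.8]
force: [-10.3, 4.2, -0.2]
opening: 0.0111
```

Request:
arm_command --commands '[-1,0,-3,0,0]'

```text
clock: 13.7
tool_pos: [0.6025, -0.1466, 0.1397]
orientation: [-1.0, 78.9, 166.8]
force: [-13.7, 4.8, 0.5]
opening: 0.0113
```

```bash
python3 -c "
from h import *
th()"
```

```text
t 13.7 tcp [ 0.6025 -0.1466  0.1397] rest [ 0.0704 -0.1397  0.1397] zyaw 167.79 down -0.9814 F [-13.7    4.83   0.48] Frest [-14.37   2.13   0.48] open 0.0113 j [  2.4  25.9  -2.5  -3.1 -72.3 -13.4]
theta 76.5 r 0.1355 Ftan -13.858296782786315 tilt -11.1
tool dir for 4mm [-1.6  -0.09 -3.67]
```

Stop felt: tangential force rose from about 5.8 to 14 N with no motion (about 12 N on the pads). Releasing.

Request:
arm_command --commands '[0,0,0,0,0,0,0,0,0,40,0,0,0,0,60,0,0,0,0,60,0,0,0,0,60]'

```text
clock: 14.32
tool_pos: [0.6059, -0.1477, 0.1419]
orientation: [-0.8, 79.3, 167.0]
force: [0.1, -1.0, -0.5]
opening: 0.0453
```

Request:
arm_command --commands '[-25,0,0,0,60,-40,0,0,0,80,-40,0,0,0,100,-30,0,0,0,100,0,0,0,0,100]'

```text
clock: 14.95
tool_pos: [0.6313, -0.154, 0.2789]
orientation: [-0.5, 79.4, 167.2]
force: [-0.5, -0.1, -0.1]
opening: 0.0851
```

```bash
python3 -c "
from h import *
o=st([.4335,-.3035,.24]);print(frame_R(o).round(3).tolist())
t=snapshot('top');s=snapshot('side')
for n in(28,72,74,76,78,80):print(n,proj(s,rest(.105-.13*np.cos(np.radians(n)),-.165,.03+.13*np.sin(np.radians(n)))).round(1))
a=cv2.resize(t['frame'][110:260,170:380],None,fx=2,fy=2,interpolation=cv2.INTER_CUBIC);b=cv2.resize(s['frame'][125:245,210:320],None,fx=3,fy=3,interpolation=cv2.INTER_CUBIC)
b=np.pad(b,((0,0),(0,a.shape[1]-b.shape[1]),(0,0)))
cv2.imwrite('pics/p4.png',np.vstack([b,a])[:600])"
```

```text
t 14.95 tcp [ 0.6313 -0.154   0.2789] rest [ 0.1001 -0.1416  0.2789] zyaw 167.79 down -0.9828 F [-0.47 -0.12 -0.1 ] Frest [-0.44 -0.21 -0.1 ] open 0.0851 j [  1.8  23.6  12.3  -2.7 -89.  -13.8]
  to [ 0.4335 -0.3035  0.24  ] [ 67.7 188.  151.8]
[[-0.18, -0.212, -0.961], [0.041, -0.977, 0.208], [-0.983, -0.002, 0.185]]
28 [[257.6 216. ]]
72 [[283.8 202.7]]
74 [[285.4 202.4]]
76 [[287.  202.3]]
78 [[288.5 202.1]]
80 [[290.1 202. ]]
```

View pics/p4.png

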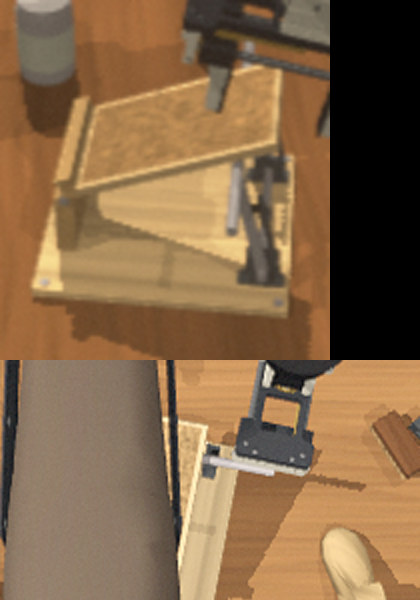

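Side inset: the right bar tip is at about (287.5,202.6) full-frame, so the leg is at ~76° and the arms lie on the dark strips. Board slopes ~22°. Now to the last.

Request:
arm_command --commands '[0,0,0,10,100,0,0,0,10,100,0,0,0,10,100,0,0,0,10,100,0,0,0,10,100]'

```text
clock: 15.68
tool_pos: [0.6267, -0.1529, 0.2691]
orientation: [51.3, 78.5, 167.5]
force: [-0.3, 0.3, 0.0]
opening: 0.0879
```

Request:
arm_command --commands '[0,0,0,10,100,0,0,0,10,100,0,0,0,0,100]'

```text
clock: 16.05
tool_pos: [0.6248, -0.1525, 0.2648]
orientation: [72.1, 78.1, 167.7]
force: [-0.6, 0.0, -0.2]
opening: 0.0878
```

```bash
python3 -c "
from h import *
o=st([.448,-.307,.16],[.430,-.303,.051]);print(frame_R(o).round(3).tolist())"
```

```text
t 16.05 tcp [ 0.6248 -0.1525  0.2648] rest [ 0.0934 -0.1413  0.2648] zyaw 95.21 down -0.9786 F [-0.57  0.04 -0.22] Frest [-0.56 -0.06 -0.22] open 0.0878 j [  1.8  24.1  11.1  -2.9 -88.6 -85.9]
  to [ 0.448 -0.307  0.16 ] [ 131.4  167.6 -144.1]
  to [ 0.43  -0.303  0.051] [ 241.9  163.3 -145.4]
[[-0.201, -0.975, -0.091], [0.044, -0.101, 0.994], [-0.979, 0.196, 0.063]]
```

Request:
arm_command --commands '[26,33,-29,0,100,26,33,-29,0,100,26,33,-29,0,100,26,33,-29,0,100,26,33,-29,0,100]'

```text
clock: 16.68
tool_pos: [0.4485, -0.3109, 0.1549]
orientation: [70.7, 78.0, 168.0]
force: [1.1, -0.4, -0.9]
opening: 0.0878
```

Request:
arm_command --commands '[0,0,0,0,100,0,0,0,0,100]'

```text
clock: 16.92
tool_pos: [0.4446, -0.312, 0.1528]
orientation: [70.1, 77.8, 167.6]
force: [0.5, -0.5, 0.2]
opening: 0.0875
```

```bash
python3 -c "
from h import *
o=st([.448,-.307,.16],[.430,-.303,.051])
t=snapshot('top');s=snapshot('side')
a=cv2.resize(t['frame'][180:280,310:380],None,fx=4,fy=4,interpolation=cv2.INTER_CUBIC);b=cv2.resize(s['frame'][190:310,190:300],None,fx=4,fy=4,interpolation=cv2.INTER_CUBIC)
a=np.pad(a,((0,80),(0,0),(0,0)))
cv2.imwrite('pics/p5.png',np.hstack([b,a]))"
```

```text
t 16.93 tcp [ 0.4446 -0.312   0.1528] rest [-0.0532 -0.3322  0.1528] zyaw 97.07 down -0.9772 F [ 0.46 -0.54  0.23] Frest [ 0.55 -0.45  0.23] open 0.0875 j [-14.1  18.9 -13.3   0.4 -70.  -68.6]
  to [ 0.448 -0.307  0.16 ] [-7.5 -2.5  5. ]
  to [ 0.43  -0.303  0.051] [102.9  -7.3   3.3]
```

View pics/p5.png

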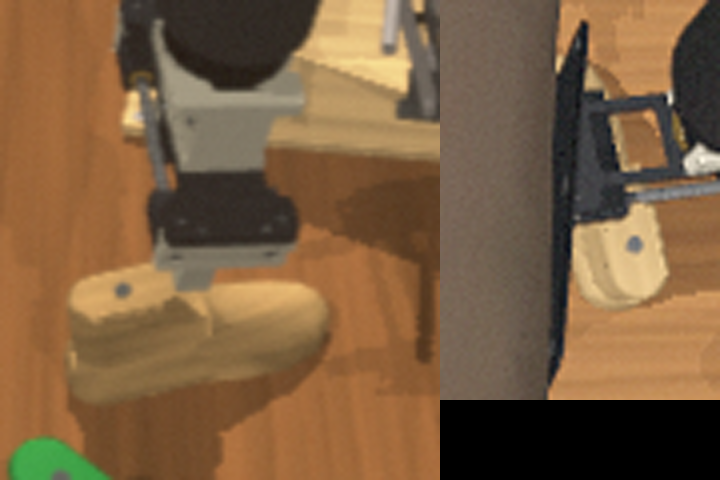

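Gripper open above the front of the ankle block (side inset ~(195,285)), last undisturbed. Descending.

Request:
arm_command --commands '[25,-2,1,0,100,25,-2,1,0,100,25,-2,1,0,100,20,-1,0,0,100,0,0,0,0,100]'

```text
clock: 17.65
tool_pos: [0.4379, -0.3008, 0.0583]
orientation: [70.0, 78.1, 168.2]
force: [0.3, -0.2, 0.3]
opening: 0.0879
```

```bash
python3 -c "
from h import *
o=st([.430,-.303,.051])"
```

```text
t 17.65 tcp [ 0.4379 -0.3008  0.0583] rest [-0.0619 -0.3225  0.0583] zyaw 97.77 down -0.9786 F [ 0.32 -0.22  0.32] Frest [ 0.36 -0.16  0.32] open 0.0879 j [-13.1  23.4 -20.8   0.3 -57.7 -68.9]
  to [ 0.43  -0.303  0.051] [ 8.6  6.6 -1.6]
```

Request:
arm_command --commands '[5,6,-2,0,100,0,0,0,0,40,0,0,0,0,0,0,0,0,0,0,0,0,0,0,0]'

```text
clock: 18.27
tool_pos: [0.4339, -0.3043, 0.0573]
orientation: [70.3, 78.4, 168.6]
force: [-0.5, -4.7, 2.9]
opening: 0.0528
```

Request:
arm_command --commands '[0,0,0,0,0,0,0,0,0,0,0,0,0,0,0,0,0,0,0,0]'

```text
clock: 18.77
tool_pos: [0.4345, -0.3048, 0.0577]
orientation: [70.5, 78.5, 168.8]
force: [-0.3, -2.0, 0.4]
opening: 0.0442
```

```bash
python3 -c "
from h import *
o=st([.430,-.303,.051])"
```

```text
t 18.77 tcp [ 0.4345 -0.3048  0.0577] rest [-0.0644 -0.327   0.0577] zyaw 97.96 down -0.98 F [-0.26 -1.97  0.41] Frest [ 0.12 -1.98  0.41] open 0.0442 j [-13.5  23.2 -21.3   0.5 -57.  -68.5]
  to [ 0.43  -0.303  0.051] [7.5 2.9 2. ]
```

Request:
arm_command --commands '[-10,2,0.5,0,0,-25,5,1,0,0,-45,8,2,0,0,-50,10,2,0,0,-50,10,2,0,0]'

```text
clock: 19.4
tool_pos: [0.4305, -0.3069, 0.242]
orientation: [69.2, 77.7, 167.4]
force: [1.7, -0.6, -2.9]
opening: 0.0444
```

Request:
arm_command --commands '[-10,2,0,10,0,-5,0,0,9,0,0,0,0,0,0]'

```text
clock: 19.77
tool_pos: [0.4323, -0.3075, 0.2629]
orientation: [88.4, 78.1, 167.2]
force: [0.6, -0.4, -4.2]
opening: 0.0441
```

```bash
python3 -c "
from h import *
o=st(rest(-.04,0,.26));print((RR.T@frame_R(o)).round(3).tolist())
t=snapshot('top');s=snapshot('side')
b=cv2.resize(s['frame'][120:300,190:310],None,fx=3,fy=3,interpolation=cv2.INTER_CUBIC)
a=cv2.resize(t['frame'][170:290,250:390],None,fx=3,fy=3,interpolation=cv2.INTER_CUBIC)
a=np.pad(a,((0,b.shape[0]-a.shape[0]),(0,0),(0,0)))
cv2.imwrite('pics/p6.png',np.hstack([b,a]))"
```

```text
t 19.77 tcp [ 0.4323 -0.3075  0.2629] rest [-0.0661 -0.3301  0.2629] zyaw 78.76 down -0.9786 F [ 0.61 -0.44 -4.25] Frest [ 0.68 -0.32 -4.25] open 0.0441 j [-14.   12.9  -6.4   0.3 -82.6 -87.2]
  to [0.5207 0.0116 0.26  ] [-3.000e-01 -2.500e+01  3.302e+02]
[[-0.206, -0.979, 0.005], [0.007, 0.003, 1.0], [-0.979, 0.206, 0.006]]
```

View pics/p6.png

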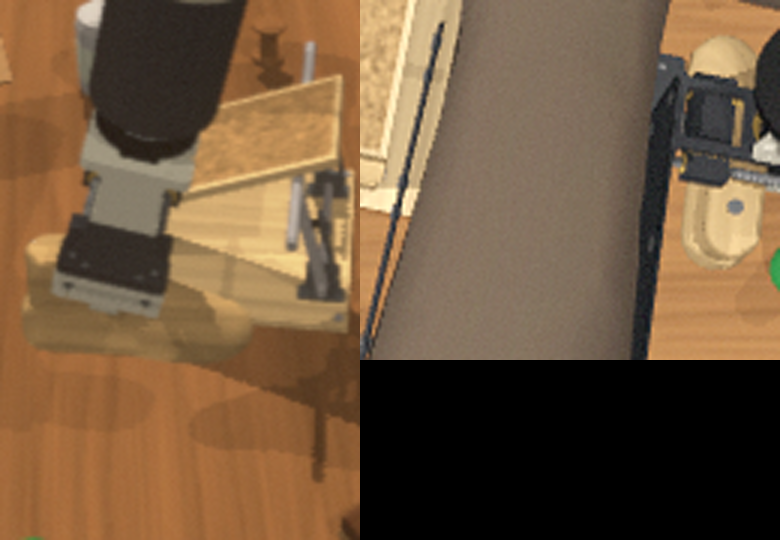

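```bash
python3 -c "
from h import *
t=snapshot('top');s=snapshot('side')
for z in(.285,.295):print('mark',onz(t,(375,239),z))
for z in(.21,.225):print('toe',onz(t,(370.5,183.3),z),'heel',onz(t,(369.5,258.5),z))
print(tri(t,(370.5,183.3),s,(272.5,230)))
for p in[(24,345),(100,352),(170,357),(215,352),(245,330)]:
    q=(190+p[0]/3,120+p[1]/3)
    o,d=ray(s,q)
    # intersect vertical plane through grip along rest x (y_rest=-.33)
    n=RR[:,1];k=(n@(rest(0,-.33-.025,0)-o))/(n@d);print((RR.T@(o+k*d-C0)).round(4))
"
```

```text
mark [ 0.4027643  -0.30431154  0.285     ]
mark [ 0.40234221 -0.30138704  0.295     ]
toe [ 0.54270481 -0.32131754  0.21      ] heel [ 0.35936468 -0.31087322  0.21      ]
toe [ 0.54003321 -0.31700424  0.225     ] heel [ 0.35942555 -0.30671558  0.225     ]
(array([ 0.54286349, -0.32158282,  0.20907755]), np.float64(1.1086577420546217e-05))
[-0.1363 -0.355   0.2035]
[-0.073  -0.355   0.2029]
[-0.0152 -0.355   0.2042]
[ 0.0215 -0.355   0.215 ]
[ 0.0452 -0.355   0.244 ]
```

Request:
arm_command --commands '[-12,-5,30,3.3,0,-6,-5,48,0,0,-6,-5,48,0,0,-5,-5,48,0,0,-5,-5,48,0,0]'

```text
clock: 20.6
tool_pos: [0.5155, -0.0958, 0.2861]
orientation: [91.4, 77.6, 167.1]
force: [0.4, -0.0, -2.8]
opening: 0.0443
```

Request:
arm_command --commands '[-4,-5,48,0,0,-4,-5,35,0,0,-2,-1,15,0,0,0,0,0,0,0]'

```text
clock: 21.1
tool_pos: [0.5528, 0.0021, 0.2908]
orientation: [91.5, 77.3, 167.8]
force: [1.0, -1.1, -2.9]
opening: 0.0441
```

```bash
python3 -c "
from h import *
o=st(rest(-.023,.002,.285),rest(-.023,.002,.25));print((RR.T@frame_R(o)).round(3).tolist())
t=snapshot('top')['frame'];s=snapshot('side')['frame']
cv2.imwrite('pics/k1.png',s)"
```

```text
t 21.1 tcp [0.5528 0.0021 0.2908] rest [-0.0067 -0.0032  0.2908] zyaw 76.36 down -0.9757 F [ 1.05 -1.1  -2.9 ] Frest [ 1.24 -0.89 -2.9 ] open 0.0441 j [  16.1   15.1    2.5   -6.   -88.6 -119.1]
  to [0.5378 0.0103 0.285 ] [ 9.2 14.9  4.4]
  to [0.5378 0.0103 0.25  ] [43.4  7.2  4.6]
[[-0.219, -0.975, 0.047], [0.005, 0.047, 0.999], [-0.976, 0.219, -0.006]]
```

Request:
arm_command --commands '[18,6,2,0,0,14,4,2,0,0,4,0,0,0,0,0,0,0,0,0]'

```text
clock: 21.7
tool_pos: [0.535, 0.0057, 0.2573]
orientation: [91.7, 77.4, 167.8]
force: [-0.0, 0.1, -2.9]
opening: 0.0437
```

```bash
python3 -c "
from h import *
o=st(rest(-.023,.002,.239),rest(-.043,.002,.192))
t=snapshot('top')['frame'];s=snapshot('side')['frame']
b=cv2.resize(s[100:235,200:330],None,fx=4,fy=4,interpolation=cv2.INTER_CUBIC)
a=cv2.resize(t[110:245,180:310],None,fx=2,fy=2,interpolation=cv2.INTER_CUBIC)
a=np.pad(a,((0,b.shape[0]-a.shape[0]),(0,0),(0,0)))
cv2.imwrite('pics/p7.png',np.hstack([b,a]))"
```

```text
t 21.7 tcp [0.535  0.0057 0.2573] rest [-0.0249 -0.0031  0.2573] zyaw 76.11 down -0.9758 F [-0.04  0.14 -2.88] Frest [-0.06  0.13 -2.88] open 0.0437 j [  16.9   14.3   -2.8   -6.1  -84.  -119.6]
  to [0.5378 0.0103 0.239 ] [17.5 -5.6  5.3]
  to [0.5182 0.0141 0.192 ] [67.7  3.7  4.6]
```

View pics/p7.png

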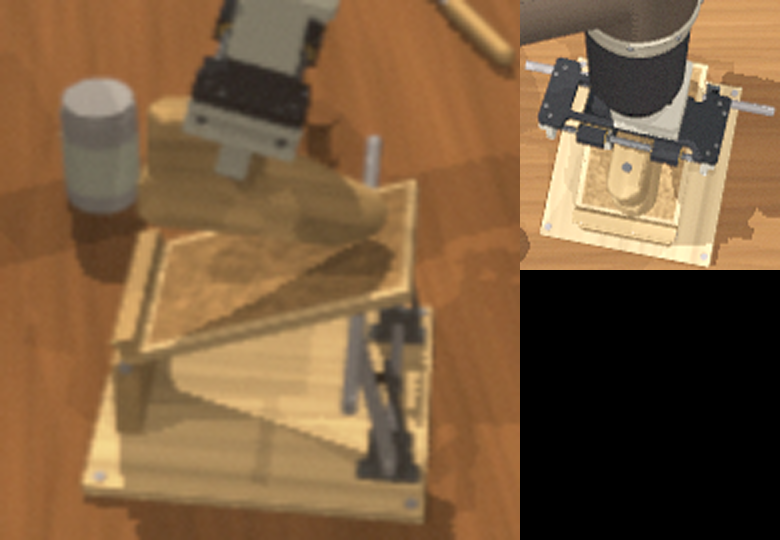

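Request:
arm_command --commands '[8,-1,4,0,0,6,-1,3,0,0,4,0,0,0,0]'

```text
clock: 22.18
tool_pos: [0.5359, 0.0136, 0.239]
orientation: [91.5, 77.5, 167.6]
force: [-0.4, -0.4, -2.9]
opening: 0.0438
```

```bash
python3 -c "
from h import *
o=st(rest(-.043,.002,.192))"
```

```text
t 22.18 tcp [0.5359 0.0136 0.239 ] rest [-0.0255  0.0049  0.239 ] zyaw 76.11 down -0.9762 F [-0.38 -0.36 -2.85] Frest [-0.3  -0.42 -2.85] open 0.0438 j [  17.7   14.9   -4.3   -6.3  -81.8 -120.1]
  to [0.5182 0.0141 0.192 ] [49.7  6.7 -3.5]
```

Request:
arm_command --commands '[6,1,0,0,0,6,1,0,0,0]'

```text
clock: 22.42
tool_pos: [0.5304, 0.0152, 0.2274]
orientation: [91.4, 77.4, 167.6]
force: [-7.2, 1.2, 3.9]
opening: 0.0434
```

```bash
python3 -c "
from h import *
o=st(rest(-.043,.002,.192))"
```

```text
t 22.43 tcp [0.5304 0.0152 0.2274] rest [-0.0312  0.0053  0.2274] zyaw 76.18 down -0.9759 F [-7.2   1.16  3.88] Frest [-7.28 -0.23  3.88] open 0.0434 j [  17.9   14.9   -5.8   -6.4  -80.3 -120.1]
  to [0.5182 0.0141 0.192 ] [37.1  3.6 -3.7]
```

Request:
arm_command --commands '[4,3,-0.5,0,0,4,3,-0.5,0,0]'

```text
clock: 22.68
tool_pos: [0.523, 0.016, 0.2208]
orientation: [91.4, 77.5, 167.5]
force: [0.1, 0.3, -1.4]
opening: 0.0427
```

```bash
python3 -c "
from h import *
o=st(rest(-.043,.002,.192))"
```

```text
t 22.68 tcp [0.523  0.016  0.2208] rest [-0.0387  0.0047  0.2208] zyaw 76.18 down -0.9763 F [ 0.09  0.32 -1.38] Frest [ 0.03  0.34 -1.38] open 0.0427 j [  18.3   14.4   -7.4   -6.5  -79.1 -120.3]
  to [0.5182 0.0141 0.192 ] [29.  -2.1 -2.8]
```

Request:
arm_command --commands '[5,2,0,0,0,5,2,0,0,0]'

```text
clock: 22.92
tool_pos: [0.517, 0.0172, 0.2117]
orientation: [91.3, 77.6, 167.5]
force: [-0.4, 0.5, -2.4]
opening: 0.042
```

```bash
python3 -c "
from h import *
o=st(rest(-.043,.002,.192));print((RR.T@frame_R(o)).round(3).tolist())"
```

```text
t 22.93 tcp [0.517  0.0172 0.2117] rest [-0.0447  0.0048  0.2117] zyaw 76.17 down -0.9766 F [-0.43  0.5  -2.42] Frest [-0.51  0.41 -2.42] open 0.042 j [  18.6   14.1   -8.9   -6.5  -77.8 -120.5]
  to [0.5182 0.0141 0.192 ] [18.8 -6.1 -2.6]
[[-0.215, -0.975, 0.05], [0.006, 0.05, 0.999], [-0.977, 0.215, -0.005]]
```

Request:
arm_command --commands '[5,-1.5,-1,0,0,5,-1.5,0,0,0]'

```text
clock: 23.18
tool_pos: [0.5131, 0.015, 0.2007]
orientation: [92.2, 77.1, 168.3]
force: [-8.4, -0.2, 4.2]
opening: 0.0417
```

```bash
python3 -c "
from h import *
o=st(rest(-.043,.002,.192))"
```

```text
t 23.18 tcp [0.5131 0.015  0.2007] rest [-0.0482  0.0019  0.2007] zyaw 76.18 down -0.9748 F [-8.43 -0.18  4.18] Frest [-8.24 -1.78  4.18] open 0.0417 j [  18.5   14.6   -9.9   -6.6  -76.8 -120.2]
  to [0.5182 0.0141 0.192 ] [ 7.3 -7.   0.4]
```

Request:
arm_command --commands '[4,-0.5,0,0,0,4,-0.5,0,0,0]'

```text
clock: 23.42
tool_pos: [0.5117, 0.0146, 0.1963]
orientation: [92.4, 77.1, 168.6]
force: [-9.0, 1.3, 39.0]
opening: 0.0414
```

```bash
python3 -c "
from h import *
o=st(rest(-.0542,.002,.1875))"
```

```text
t 23.43 tcp [0.5117 0.0146 0.1963] rest [-0.0495  0.0012  0.1963] zyaw 76.31 down -0.9749 F [-8.96  1.33 38.99] Frest [-9.05 -0.4  38.99] open 0.0414 j [  18.5   14.6  -10.4   -6.6  -76.2 -120.1]
  to [0.5072 0.0163 0.1875] [9.6 2.7 0.6]
```

Request:
arm_command --commands '[-3,0,0,0,0,0,0,0,0,0]'

```text
clock: 23.68
tool_pos: [0.5124, 0.0146, 0.1995]
orientation: [92.2, 77.2, 168.4]
force: [0.0, 0.7, -3.0]
opening: 0.0417
```

```bash
python3 -c "
from h import *
o=st()
t=snapshot('top')['frame'];s=snapshot('side')['frame']
b=cv2.resize(s[120:225,220:310],None,fx=5.7,fy=5.7,interpolation=cv2.INTER_CUBIC)
a=cv2.resize(t[130:245,195:300],None,fx=2.6,fy=2.6,interpolation=cv2.INTER_CUBIC)
a=np.pad(a,((0,b.shape[0]-a.shape[0]),(0,0),(0,0)))
cv2.imwrite('pics/p8.png',np.hstack([b,a]));print(np.hstack([b,a]).shape)"
```

```text
t 23.68 tcp [0.5124 0.0146 0.1995] rest [-0.0488  0.0013  0.1995] zyaw 76.31 down -0.9751 F [ 0.01  0.66 -3.03] Frest [-0.12  0.65 -3.03] open 0.0417 j [  18.5   14.5  -10.1   -6.6  -76.6 -120.1]
(598, 786, 3)
```

View pics/p8.png

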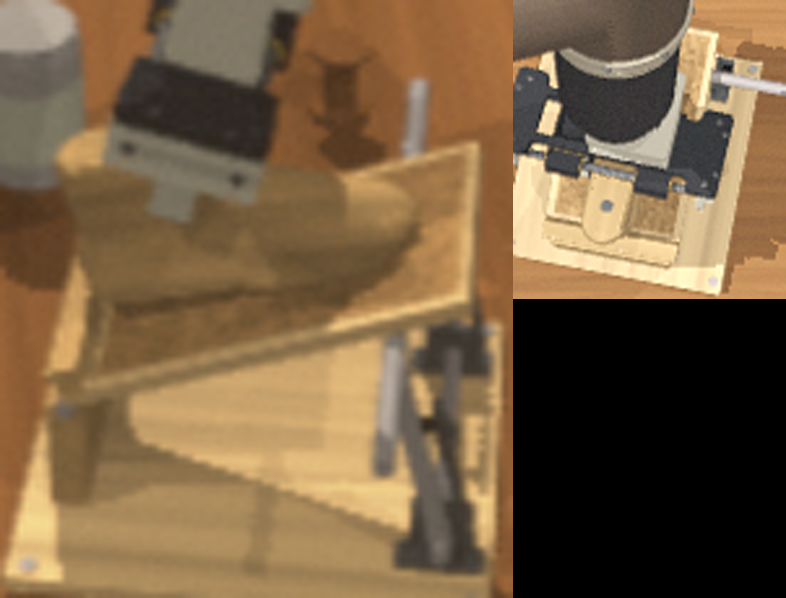

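Heel still overhangs the ledge (side inset heel corner ~(95,300), last pitched less than the board; bar tip unchanged at ~(287,202)). Shifting up-slope before lowering.

Request:
arm_command --commands '[-8,-4,0,0,0,-6,-10,0,0,0,-2,-9,0,0,0,0,0,0,0,0]'

```text
clock: 24.28
tool_pos: [0.5394, 0.0078, 0.2088]
orientation: [92.5, 77.0, 168.8]
force: [-0.6, -0.2, -3.7]
opening: 0.042
```

```bash
cat >>h.py <<'E'
def gp():
    o=st();R=RR.T@frame_R(o);g=RR.T@(o["tool_pos"]-C0)-.019*R[:,0]
    a=np.radians(21.7);u=np.array([np.cos(a),0,np.sin(a)]);n=np.array([-np.sin(a),0,np.cos(a)]);h=g-[-.105,0,.09]
    print("grip rest",g.round(4),"board u,y,n",(h@u).round(4),g[1].round(4),(h@n).round(4),"want u .0935 n .088", "tool of u,n:",(R.T@u).round(2),(R.T@n).round(2))
E
python3 -c "
from h import *
gp()"
```

```text
t 24.27 tcp [0.5394 0.0078 0.2088] rest [-2.090e-02 -2.000e-04  2.088e-01] zyaw 76.29 down -0.9745 F [-0.62 -0.24 -3.67] Frest [-0.56 -0.35 -3.67] open 0.042 j [  17.    16.7   -6.    -6.2  -78.9 -119. ]
grip rest [-1.670e-02 -2.000e-04  2.274e-01] board u,y,n 0.1328 -0.0002 0.095 want u .0935 n .088 tool of u,n: [-0.57 -0.82  0.04] [-0.82  0.57 -0.03]
```

Request:
arm_command --commands '[6,8,0,0,0,3,1,0,0,0]'

```text
clock: 24.52
tool_pos: [0.5287, 0.0104, 0.2021]
orientation: [92.5, 77.1, 168.7]
force: [-1.1, 0.7, 1.6]
opening: 0.0417
```

```bash
python3 -c "
from h import *
gp()"
```

```text
t 24.52 tcp [0.5287 0.0104 0.2021] rest [-0.0319  0.0003  0.2021] zyaw 76.27 down -0.9748 F [-1.11  0.71  1.6 ] Frest [-1.22  0.49  1.6 ] open 0.0417 j [  17.6   16.    -7.9   -6.3  -77.6 -119.4]
grip rest [-0.0277  0.0003  0.2206] board u,y,n 0.1202 0.0003 0.0928 want u .0935 n .088 tool of u,n: [-0.57 -0.82  0.04] [-0.82  0.57 -0.03]
```

Request:
arm_command --commands '[3,-1,0,0,0]'

```text
clock: 24.65
tool_pos: [0.5278, 0.0104, 0.1993]
orientation: [92.5, 77.0, 168.7]
force: [-6.7, 0.3, 4.5]
opening: 0.0415
```

```bash
python3 -c "
from h import *
gp()"
```

```text
t 24.65 tcp [0.5278 0.0104 0.1993] rest [-3.290e-02  1.000e-04  1.993e-01] zyaw 76.32 down -0.9745 F [-6.75  0.33  4.53] Frest [-6.69 -0.96  4.53] open 0.0415 j [  17.6   16.    -8.1   -6.4  -77.3 -119.3]
grip rest [-2.860e-02  1.000e-04  2.178e-01] board u,y,n 0.1182 0.0001 0.0905 want u .0935 n .088 tool of u,n: [-0.57 -0.82  0.04] [-0.82  0.57 -0.03]
```

Request:
arm_command --commands '[3,0.5,0,0,0]'

```text
clock: 24.78
tool_pos: [0.5265, 0.0108, 0.1968]
orientation: [92.4, 77.1, 168.7]
force: [-0.5, 0.2, 2.2]
opening: 0.042
```

```bash
python3 -c "
from h import *
gp()"
```

```text
t 24.77 tcp [0.5265 0.0108 0.1968] rest [-0.0341  0.0003  0.1968] zyaw 76.34 down -0.9747 F [-0.46  0.17  2.2 ] Frest [-0.48  0.08  2.2 ] open 0.042 j [  17.7   16.    -8.5   -6.4  -76.9 -119.3]
grip rest [-0.0299  0.0003  0.2153] board u,y,n 0.1161 0.0003 0.0887 want u .0935 n .088 tool of u,n: [-0.57 -0.82  0.04] [-0.82  0.57 -0.03]
```

Request:
arm_command --commands '[3,0.5,0,0,0]'

```text
clock: 24.9
tool_pos: [0.5258, 0.0109, 0.1948]
orientation: [92.4, 77.2, 168.7]
force: [-2.8, 1.5, 19.0]
opening: 0.0417
```

```bash
python3 -c "
from h import *
gp()"
```

```text
t 24.9 tcp [0.5258 0.0109 0.1948] rest [-0.0349  0.0003  0.1948] zyaw 76.38 down -0.975 F [-2.8   1.47 19.  ] Frest [-3.03  0.91 19.  ] open 0.0417 j [  17.7   16.    -8.8   -6.4  -76.5 -119.3]
grip rest [-0.0307  0.0003  0.2133] board u,y,n 0.1147 0.0003 0.0871 want u .0935 n .088 tool of u,n: [-0.57 -0.82  0.04] [-0.82  0.57 -0.03]
```

Firm flat contact at n=87 mm (expected 88). Now easing off and sliding back to the ledge.

Request:
arm_command --commands '[-1.5,1,0,0,0,2,4,0,0,0,2.3,4,0,0,0]'

```text
clock: 25.28
tool_pos: [0.5156, 0.0132, 0.1925]
orientation: [92.5, 77.1, 168.8]
force: [-0.0, -0.4, -3.4]
opening: 0.0418
```

```bash
python3 -c "
from h import *
gp()"
```

```text
t 25.27 tcp [0.5156 0.0132 0.1925] rest [-0.0453  0.0006  0.1925] zyaw 76.32 down -0.9746 F [-0.02 -0.45 -3.45] Frest [ 0.07 -0.44 -3.45] open 0.0418 j [  18.3   15.2  -10.2   -6.5  -76.  -119.8]
grip rest [-0.0411  0.0006  0.211 ] board u,y,n 0.1041 0.0006 0.0888 want u .0935 n .088 tool of u,n: [-0.57 -0.82  0.04] [-0.82  0.57 -0.03]
```

Request:
arm_command --commands '[2.3,4,0,0,0]'

```text
clock: 25.4
tool_pos: [0.5107, 0.0143, 0.1905]
orientation: [92.6, 77.0, 168.8]
force: [-0.5, 0.4, -3.0]
opening: 0.0421
```

```bash
python3 -c "
from h import *
gp()"
```

```text
t 25.4 tcp [0.5107 0.0143 0.1905] rest [-0.0504  0.0008  0.1905] zyaw 76.31 down -0.9744 F [-0.46  0.38 -2.98] Frest [-0.52  0.29 -2.98] open 0.0421 j [  18.5   14.9  -10.9   -6.6  -75.7 -120. ]
grip rest [-0.0461  0.0008  0.209 ] board u,y,n 0.0988 0.0008 0.0888 want u .0935 n .088 tool of u,n: [-0.57 -0.82  0.04] [-0.82  0.57 -0.03]
```

Request:
arm_command --commands '[1.3,1.5,0,0,0]'

```text
clock: 25.52
tool_pos: [0.5102, 0.0145, 0.1904]
orientation: [92.6, 77.2, 168.9]
force: [5.4, -1.7, 5.7]
opening: 0.042
```

Request:
arm_command --commands '[1.3,1.7,0,0,0]'

```text
clock: 25.65
tool_pos: [0.5098, 0.0147, 0.1906]
orientation: [92.5, 77.4, 168.9]
force: [5.5, -3.4, 4.1]
opening: 0.0421
```

```bash
python3 -c "
from h import *
gp()"
```

```text
t 25.65 tcp [0.5098 0.0147 0.1906] rest [-0.0513  0.0009  0.1906] zyaw 76.38 down -0.976 F [ 5.49 -3.44  4.13] Frest [ 6.05 -2.33  4.13] open 0.0421 j [  18.7   14.6  -11.3   -6.4  -75.2 -120.1]
grip rest [-0.0471  0.0009  0.2092] board u,y,n 0.0978 0.0009 0.0893 want u .0935 n .088 tool of u,n: [-0.56 -0.83  0.04] [-0.83  0.56 -0.03]
```

Request:
arm_command --commands '[1.5,-0.8,0,0,0]'

```text
clock: 25.78
tool_pos: [0.5106, 0.0146, 0.1895]
orientation: [92.4, 77.5, 168.7]
force: [1.1, 0.0, -1.1]
opening: 0.0418
```

```bash
python3 -c "
from h import *
gp()"
```

```text
t 25.77 tcp [0.5106 0.0146 0.1895] rest [-0.0505  0.001   0.1895] zyaw 76.39 down -0.9762 F [ 1.08  0.04 -1.09] Frest [ 1.05  0.25 -1.09] open 0.0418 j [  18.7   14.6  -11.3   -6.4  -75.  -120.1]
grip rest [-0.0464  0.001   0.208 ] board u,y,n 0.0981 0.001 0.088 want u .0935 n .088 tool of u,n: [-0.56 -0.83  0.04] [-0.83  0.56 -0.03]
```

Request:
arm_command --commands '[1.8,-0.6,0,0,0]'

```text
clock: 25.9
tool_pos: [0.5109, 0.0145, 0.1886]
orientation: [92.4, 77.5, 168.7]
force: [-1.4, 0.9, 16.8]
opening: 0.042
```

```bash
python3 -c "
from h import *
gp()"
```

```text
t 25.9 tcp [0.5109 0.0145 0.1886] rest [-0.0502  0.001   0.1886] zyaw 76.41 down -0.9763 F [-1.35  0.93 16.81] Frest [-1.51  0.66 16.81] open 0.042 j [  18.7   14.7  -11.4   -6.4  -74.9 -120. ]
grip rest [-0.046   0.001   0.2071] board u,y,n 0.0981 0.001 0.087 want u .0935 n .088 tool of u,n: [-0.56 -0.83  0.04] [-0.83  0.56 -0.03]
```

Seated, but with pads now flush (42 mm) tool yaw says the last is ~2.5° off the slope axis; correcting that, then reseating.

Request:
arm_command --commands '[-2.2,0,0,0,0,0,-1,0,-2.6,0,0,0,0,0,0]'

```text
clock: 26.28
tool_pos: [0.5109, 0.0147, 0.1891]
orientation: [89.7, 77.3, 168.6]
force: [2.3, -1.1, 1.7]
opening: 0.0418
```

```bash
python3 -c "
from h import *
gp()"
```

```text
t 26.27 tcp [0.5109 0.0147 0.1891] rest [-0.0502  0.0011  0.1891] zyaw 78.94 down -0.9755 F [ 2.31 -1.08  1.73] Frest [ 2.47 -0.62  1.73] open 0.0418 j [  18.6   14.8  -11.2   -6.5  -75.2 -117.4]
grip rest [-0.0461  0.0011  0.2076] board u,y,n 0.0983 0.0011 0.0875 want u .0935 n .088 tool of u,n: [-0.57 -0.83  0.  ] [-0.83  0.57  0.  ]
```

Request:
arm_command --commands '[1.4,0.8,0,0,0]'

```text
clock: 26.4
tool_pos: [0.5109, 0.0147, 0.1884]
orientation: [89.7, 77.4, 168.6]
force: [6.6, -2.5, 4.7]
opening: 0.042
```

```bash
python3 -c "
from h import *
gp()
t=snapshot('top');s=snapshot('side')
cv2.imwrite('pics/k2t.png',t['frame']);cv2.imwrite('pics/k2s.png',s['frame'])"
```

```text
t 26.4 tcp [0.5109 0.0147 0.1884] rest [-0.0502  0.0012  0.1884] zyaw 78.9 down -0.976 F [ 6.61 -2.52  4.66] Frest [ 6.97 -1.22  4.66] open 0.042 j [  18.6   14.7  -11.3   -6.5  -75.  -117.4]
grip rest [-0.0461  0.0011  0.207 ] board u,y,n 0.098 0.0011 0.0869 want u .0935 n .088 tool of u,n: [-0.56 -0.83  0.  ] [-0.83  0.56  0.  ]
```

Request:
arm_command --commands '[0,0,0,0,0,0,0,0,0,55,0,0,0,0,65,0,0,0,0,80,0,0,0,0,90]'

```text
clock: 27.12
tool_pos: [0.5077, 0.015, 0.187]
orientation: [89.9, 77.1, 168.8]
force: [0.1, -0.5, -0.1]
opening: 0.0714
```

Request:
arm_command --commands '[0,0,0,0,90,-10,0,0,0,90,-25,0,0,0,90,-40,0,0,0,90,-50,0,0,0,90]'

```text
clock: 27.75
tool_pos: [0.534, 0.0091, 0.3109]
orientation: [90.6, 76.7, 169.5]
force: [1.3, 0.9, 0.3]
opening: 0.0785
```

```bash
python3 -c "
from h import *
o=st();R=frame_R(o);print('tool of -y world,+z',(R.T@[0,-1,0]).round(2),(R.T@[0,0,1]).round(2))"
```

```text
t 27.75 tcp [0.534  0.0091 0.3109] rest [-2.640e-02  1.000e-04  3.109e-01] zyaw 78.85 down -0.9732 F [1.29 0.86 0.33] Frest [1.11 1.09 0.33] open 0.0785 j [  17.3   13.2    2.6   -6.2  -91.2 -118. ]
tool of -y world,+z [-0.04 -0.19 -0.98] [-0.97  0.23 -0.  ]
```

Request:
arm_command --commands '[-20,0,40,0,90,-5,5,50,0,90,-5,5,50,0,90,-5,5,50,0,90,-5,5,50,0,90]'

```text
clock: 28.38
tool_pos: [0.5743, 0.2493, 0.365]
orientation: [89.5, 77.4, 168.0]
force: [0.6, -0.6, -0.3]
opening: 0.0787
```

Request:
arm_command --commands '[-3,10,50,0,90,-3,10,50,0,90,-3,5,40,0,90,-3,0,0,0,90]'

```text
clock: 28.88
tool_pos: [0.5804, 0.3985, 0.3844]
orientation: [89.5, 77.4, 168.2]
force: [-0.1, -0.6, -1.1]
opening: 0.0788
```

```bash
python3 - <<'E'
from h import *
st();t=snapshot('top');s=snapshot('side')
cv2.imwrite('pics/p9.png',np.vstack([cv2.resize(t['frame'][115:255,170:310],None,fx=2.1,fy=2.1),cv2.resize(s['frame'][110:250,200:340],None,fx=2.1,fy=2.1)]))
# leg angle: grey bar right tip in side
for n in(28,72,74,76,78):print(n,proj(s,rest(.105-.13*np.cos(np.radians(n)),-.165,.03+.13*np.sin(np.radians(n)))).round(1))
hs=cv2.cvtColor(s['frame'],cv2.COLOR_BGR2HSV)
bar=(hs[...,1]<60)&(hs[...,2]>110);r=np.argwhere(bar[175:215,270:300]);print("grey side px rows/cols",(r.min(0)+[175,270],r.max(0)+[175,270]) if len(r) else None)
# predicted last points for ideal pose
a=np.radians(21.7);u=np.array([np.cos(a),0,np.sin(a)]);n=np.array([-np.sin(a),0,np.cos(a)])
P=lambda x,y,z:rest(*(np.array([-.105,0,.09])+(.018+.09+x)*u+(.012+z)*n+np.array([0,y,0])))
for k,q in dict(heel=(-.09,0,0),toe=(.1,0,0.01),ankL_f=(0,.021,.086),ankR_f=(0,-.021,.086),ankL_b=(-.062,.021,.086),ankR_b=(-.062,-.021,.086)).items():print(k,"top",proj(t,P(*q)).round(1),"side",proj(s,P(*q)).round(1))
# dark mark on ankle
for nm,I,box in(("top",t,(170,245,200,290)),("side",s,(110,190,215,300))):
    f=cv2.cvtColor(I['frame'],cv2.COLOR_BGR2HSV);r0,r1,c0,c1=box;f=f[r0:r1,c0:c1]
    m=((f[...,1]<70)&(f[...,2]<170)&(f[...,2]>60)).astype(np.uint8);k,_,S,C=cv2.connectedComponentsWithStats(m)
    print(nm,[(S[i][4],(C[i]+[c0,r0]).round(1).tolist()) for i in range(1,k) if S[i][4]>3])
E
```

```text
t 28.88 tcp [0.5804 0.3985 0.3844] rest [-0.055   0.3912  0.3844] zyaw 78.69 down -0.9759 F [-0.09 -0.56 -1.11] Frest [ 0.02 -0.56 -1.11] open 0.0788 j [  44.3   27.2   34.1  -10.7 -103.7 -147.5]
28 [[257.6 216. ]]
72 [[283.8 202.7]]
74 [[285.4 202.4]]
76 [[287.  202.3]]
78 [[288.5 202.1]]
grey side px rows/cols (array([179, 286]), array([204, 297]))
heel top [[233.2 217.5]] side [[237.7 173.7]]
toe top [[244.9 148. ]] side [[292.9 157.8]]
ankL_f top [[226.6 190.5]] side [[254.3 142.3]]
ankR_f top [[243.6 193.7]] side [[252.6 150.5]]
ankL_b top [[222.6 214.7]] side [[236.  147.1]]
ankR_b top [[239.3 217.9]] side [[233.9 155.3]]
top [(np.int32(16), [231.2, 210.4])]
side [(np.int32(409), [224.6, 139.1]), (np.int32(33), [292.5, 140.4]), (np.int32(42), [297.2, 182.8]), (np.int32(45), [288.9, 184.6])]
```

```bash
python3 - <<'E'
from h import *
t=snapshot('top');s=snapshot('side')
a=np.radians(21.7);u=np.array([np.cos(a),0,np.sin(a)]);n=np.array([-np.sin(a),0,np.cos(a)])
P=lambda x,y,z:rest(*(np.array([-.105,0,.09])+(.018+.09+x)*u+(.012+z)*n+np.array([0,y,0])))
for y in(0,-.003,-.006):print("mark pred",y,proj(t,P(-.0476,y,.088)).round(1),proj(s,P(-.0476,y,.088)).round(1))
f=cv2.GaussianBlur(t['frame'],(3,3),0);h=cv2.cvtColor(f,cv2.COLOR_BGR2HSV)
for v in range(142,226,6):print(v,"".join("%4d"%x for x in h[v,210:276:3,1]),"|","".join("%4d"%x for x in h[v,210:276:3,2]))
E
```

```text
mark pred 0 [[231.8 211. ]] [[238.9 149.6]]
mark pred -0.003 [[233.  211.2]] [[238.8 150.2]]
mark pred -0.006 [[234.2 211.4]] [[238.7 150.7]]
142   39  58  26  85 114 120 122 122 122 123 121 123 121 122 123 120 115 106 100  96 101 117 |  198 190 119 188 163 140 163 159 157 157 154 145 162 165 154 159 166 176 178 180 184 176
148   23  15  15  90 124 122 123 124 125 117 113 118 121 124 123 122 122 122 124 123  98 122 |  152 153 137 203 148 148 156 152 137 137 149 145 154 140 155 148 142 152 152 149 187 172
154   84  87  73  99 123 120 122 115 110 109 108 111 110 111 121 123 121 119 122 125  90  53 |  224 221 171 188 151 153 146 138 171 177 179 168 176 159 165 153 150 158 146 137 201 102
160   85  84  89 112 123 121 122 113 112 109  96 102 109 112 115 122 124 123 122 113  80  17 |  226 224 206 169 149 165 115 154 168 178 233 213 183 171 140 161 150 154 150 165 185 150
166   80  85  89 123 125 122 119 113 105  95 106 109 112 111 114 123 122 120 123  95  86   6 |  238 220 200 143 141 148 122 156 183 237 197 178 169 170 146 147 150 147 156 188 157  79
172   83  82  89 121 124 125 121 115 1
[... 917 characters left out ...]
9  97 105 111 110 121 124 123 122 124  91  89  90  89  93 |  248 200 190 178 177 206 225 225 225 195 168 162 146 152 147 159 156 197 200 205 203 184
208   82 117 117 117 118 100  99  72  96  99 109 111 122 121 122 122 111  91  88  89  90  94 |  244 191 188 196 184 220 223 183 225 226 171 161 150 148 153 144 158 194 205 204 199 184
214  110 103  95  88  95  97  99  96  99  97 111 119 122 124 120 122  95  90  89  88  92  92 |  164 164 187 214 214 228 224 231 227 220 159 154 157 150 151 152 187 195 206 202 188 191
220   91  99 100  99  99 100  99  96  98 104 108 108 102  99 101 104  91  90  88  89  91  90 |  224 220 220 220 218 219 222 230 226 196 170 153 163 172 170 171 193 203 205 201 182 195
```

```bash
python3 - <<'E'
from h import *
t=snapshot('top');T0=cv2.imread('pics/top0.png')
a=np.radians(21.7);u=np.array([np.cos(a),0,np.sin(a)]);n=np.array([-np.sin(a),0,np.cos(a)])
def board(p,h):
    o,d=ray(t,p);o=RR.T@(o-C0)-[-.105,0,.09];d=RR.T@d;k=(.012+h-o@n)/(d@n);q=o+k*d;return q@u,q[1]
yaw=np.radians(11.3);c,s_=np.cos(yaw),np.sin(yaw)
def orig(p,h):
    q=onz(t,p,h)-[.4523,-.301,0];return q[0]*c+q[1]*s_,-q[0]*s_+q[1]*c
def edges(I,rows,c0,c1,thr):
    S=cv2.resize(cv2.cvtColor(cv2.GaussianBlur(I,(3,3),0),cv2.COLOR_BGR2HSV)[...,1],None,fx=4,fy=4,interpolation=cv2.INTER_CUBIC).astype(float)
    out=[]
    for v in rows:
        r=S[int(4*v)+2,4*c0:4*c1]<thr
        # longest run
        k,l,st_,_=cv2.connectedComponentsWithStats(r.astype(np.uint8)[None]);i=1+st_[1:,4].argmax()
        out.append((v,c0+st_[i][0]/4-.4,c0+(st_[i][0]+st_[i][2])/4-.4))
    return out
h=.012
print("orig x,yL,yR,mid");A=[]
for v,l,r in edges(T0,range(198,220,3),322,375,128):
    L,R=orig((l,v),h),orig((r,v),h);A.append([(L[0]+R[0])/2,(L[1]+R[1])/2]);print(v,l,r,np.round([*L,*R],4))
print("now");B=[]
for v,l,r in edges(t['frame'],range(150,178,3),222,262,117):
    L,R=board((l,v),h),board((r,v),h);B.append([(L[0]+R[0])/2,(L[1]+R[1])/2]);print(v,l,r,np.round([*L,*R],4))
for X in(A,B):
    X=np.array(X);k=np.polyfit(X[:,0],X[:,1],1);print("midline deg",np.degrees(np.arctan(k[0])).round(2),"mean",X.mean(0).round(4))
E
```

```text
orig x,yL,yR,mid
198 331.6 349.1 [ 0.0883  0.0223  0.078  -0.0282]
201 330.35 351.1 [ 0.0803  0.0279  0.0682 -0.0319]
204 330.35 352.85 [ 0.0717  0.0299  0.0586 -0.0349]
207 330.6 353.85 [ 0.0629  0.0311  0.0494 -0.0357]
210 331.35 354.85 [ 0.0539  0.031   0.0402 -0.0365]
213 332.6 355.6 [ 0.0446  0.0294  0.0312 -0.0366]
216 333.6 356.1 [ 0.0355  0.0285  0.0224 -0.036 ]
219 335.1 356.6 [ 0.0261  0.0262  0.0135 -0.0353]
now
150 233.6 247.35 [ 0.1979  0.0274  0.2044 -0.0071]
153 230.6 249.85 [ 0.189   0.0337  0.198  -0.0147]
156 229.6 251.35 [ 0.1809  0.0349  0.1912 -0.0198]
159 229.1 252.6 [ 0.1731  0.035   0.1842 -0.0243]
162 228.1 252.85 [ 0.1649  0.0362  0.1768 -0.0263]
165 228.85 252.85 [ 0.1576  0.0331  0.1691 -0.0276]
168 228.85 252.6 [ 0.15    0.0318  0.1614 -0.0283]
171 228.6 251.85 [ 0.1421  0.0312  0.1534 -0.0278]
174 228.1 251.35 [ 0.1342  0.0312  0.1454 -0.0279]
177 227.85 250.85 [ 0.1263  0.0306  0.1375 -0.028 ]
midline deg 1.8 mean [ 0.0515 -0.0031]
midline deg 7.89 mean [0.1669 0.0047]
```

```bash
python3 -c "
from h import *
a=cv2.imread('pics/p9.png');b=snapshot('side')['frame'][110:250,200:340];b=cv2.resize(b,None,fx=2.1,fy=2.1)
print('motion since release view',cv2.absdiff(a[-b.shape[0]:],b).mean())
st();print(close_job())"
```

```text
motion since release view 1.0428370894843197
t 29.18 tcp [0.5811 0.3945 0.3861] rest [-0.0536  0.3874  0.3861] zyaw 78.47 down -0.9763 F [-0.07  0.11 -0.36] Frest [-0.09  0.09 -0.36] open 0.0789 j [  44.    27.    33.8  -10.7 -103.6 -147.5]
the job is handed in; nothing more can be done
None
```

The leg is up against its stops and the last is standing on the raised board with its heel at the ledge. I handed the job in at about 29 s.

**Leg:** Pushing the bar with closed fingers stalled and tilted the tool about 6°, later 12–13°. I then gripped the bar's right end and swung the leg round. At about 76° the force on the bar rose from about 6 to 14 N with no further movement, which is roughly 12 N on the pads. The bar tip was still at the 76° position in the last picture I viewed, before the final reseat of the last.

**Last:** My first lowering put the heel on top of the ledge and pressed with about 39 N for a moment, far from gentle. I lifted it and set it flat further up the slope. Sliding it back, I felt the ledge at about 7 N, then corrected the yaw by 2.6°. I let go only once it was seated against both the board and the ledge.

**Last checks, after letting go:**
- **Alignment:** comparing the toe outline with the first picture gives a yaw error of about 0–2°, though the left and right edges disagreed by a few degrees. A cruder midline slope read about 6°, which I put down to rows cutting the toe obliquely.
- **Position:** the outline and the ankle mark put the last about 6 mm left of the middle, while the tool's position said 1 mm.
- **Settled:** two side views 0.3 s apart showed almost no change, and the robot was clear of everything.
- **Not checked:** the viewing limit was used up, so the final pose was checked only by numbers. I did not check the tin, block and spool afterwards, but the arm was not sent near them.

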